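# Clamp specimen blocks on their parallels and jog the facing unit

## Task

Push both steel support bars fully home into the vise, under the yellow bridge. Then set every specimen block that is on the bench upright into the vise, one at each spring jaw, and tap each down until it sits flat on both bars so that they no longer slide. Once all are seated, hold the green jog button down for at least three seconds and let go, and leave the other things on the bench where they are.

Things in the scene. Friction and masses are not known exactly. Their poses are not given: they have to be found in the camera images.
- vise: Fixed spring-jaw vise on a blue base 100 x 298 mm, 12 mm thick. Origin: on the bench, mid-width of its channel; x across the channel, y along it to the bar entry, z up. Channel 48 mm wide (x = -24 to 24 mm) between steel walls 16 mm thick and 60 mm tall over the bench, flaring in the top 8 mm by 6 mm a side; the walls run from y = -141 to 157 mm.
- entry (a point): Middle of the vise's +y end face, where the bars go in, 22 mm over the bench (y = 157 mm in the vise frame). The yellow bridge spans the channel over the entry (y = 133 to 157 mm; underside 35, top 41 mm over the bench). Bars slide in grooves along -y to a hard end stop; each is home when its outer end is flush with this face.
- seat1 (a point): Station 1 of the vise (x = 0, y = -102 mm): where a block's centre is when seated, 64 mm over the bench. Vise axes. Two brass spring jaws, 36 mm along y, face each other here, 40 mm apart, ramped on top: a block set in stops about 10 mm too high and stays; 8 to 20 N straight down on its top drives it onto the bars (20 mm high, on the 12 mm base). Any block in any station, one each.
- seat2 (a point): Station 2 of the vise (x = 0, y = -34 mm): where a block's centre is when seated, 64 mm over the bench. Vise axes. Two brass spring jaws, 36 mm along y, face each other here, 40 mm apart, ramped on top: a block set in stops about 10 mm too high and stays; 8 to 20 N straight down on its top drives it onto the bars (20 mm high, on the 12 mm base). Any block in any station, one each.
- seat3 (a point): Station 3 of the vise (x = 0, y = 34 mm): where a block's centre is when seated, 64 mm over the bench. Vise axes. Two brass spring jaws, 36 mm along y, face each other here, 40 mm apart, ramped on top: a block set in stops about 10 mm too high and stays; 8 to 20 N straight down on its top drives it onto the bars (20 mm high, on the 12 mm base). Any block in any station, one each.
- seat4 (a point): Station 4 of the vise (x = 0, y = 102 mm): where a block's centre is when seated, 64 mm over the bench. Vise axes. Two brass spring jaws, 36 mm along y, face each other here, 40 mm apart, ramped on top: a block set in stops about 10 mm too high and stays; 8 to 20 N straight down on its top drives it onto the bars (20 mm high, on the 12 mm base). Any block in any station, one each.
- bar_near_end (a point): Centre of the outer end face of the near steel support bar (parallel), 10 x 20 (high) x 290 mm, 0.35 kg, loose in a groove at x = -11 mm in the vise frame. It sticks 35 to 85 mm out of the vise's +y end at the start. Its y axis points outwards; the bar extends from here towards -y. Home: this point at y = 157 mm in the vise frame, 22 mm over the bench; about 2 to 5 N slides it.
- bar_far_end (a point): Centre of the outer end face of the far steel support bar (parallel), 10 x 20 (high) x 290 mm, 0.35 kg, loose in a groove at x = 11 mm in the vise frame. It sticks 35 to 85 mm out of the vise's +y end at the start. Its y axis points outwards; the bar extends from here towards -y. Home: this point at y = 157 mm in the vise frame, 22 mm over the bench; about 2 to 5 N slides it.
- block_amber_mid (a point): Centre (half-way up) of the specimen block with amber (orange-brown) cap; may be absent. 64 mm tall, about 0.2 kg. Lower 30 mm: aluminium holder 44 (x) x 54 (y) mm; upper 34 mm: amber resin cap 40 (x) x 50 (y) mm, round specimen in its top. z up; its x goes across the vise channel (either way round). At the vise, grip the cap across x, above the walls.
- block_blue_mid (a point): Centre (half-way up) of the specimen block with blue cap; may be absent. 64 mm tall, about 0.2 kg. Lower 30 mm: aluminium holder 44 (x) x 54 (y) mm; upper 34 mm: blue resin cap 40 (x) x 50 (y) mm, round specimen in its top. z up; its x goes across the vise channel (either way round). At the vise, grip the cap across x, above the walls.
- block_green_mid (a point): Centre (half-way up) of the specimen block with green cap; may be absent. 64 mm tall, about 0.2 kg. Lower 30 mm: aluminium holder 44 (x) x 54 (y) mm; upper 34 mm: green resin cap 40 (x) x 50 (y) mm, round specimen in its top. z up; its x goes across the vise channel (either way round). At the vise, grip the cap across x, above the walls.
- block_red_mid (a point): Centre (half-way up) of the specimen block with red cap; may be absent. 64 mm tall, about 0.2 kg. Lower 30 mm: aluminium holder 44 (x) x 54 (y) mm; upper 34 mm: red resin cap 40 (x) x 50 (y) mm, round specimen in its top. z up; its x goes across the vise channel (either way round). At the vise, grip the cap across x, above the walls.
- jog (a joint): Green jog button on top of the white console: 0 when up, 0.008 m fully pressed; about 5 N spring; it counts as pressed beyond 0.005 m and springs back up when let go.
- jog_top (a point): Centre of the top face of the green jog button (36 mm across, pressed straight down), moves with it.
- reagent_bottle: Bystander: amber bottle, 60 mm across, 130 mm tall. Origin under its centre.
- slide_box: Bystander: blue flat slide box 100 x 160 x 34 mm. Origin under its centre.
- stain_jar: Bystander: white open jar, 64 mm across, 75 mm tall. Origin under its centre.
- cassette_tray: Bystander: grey open tray 120 x 170 x 30 mm. Origin under its centre.
- sample_jar: Bystander: white jar with orange lid, 52 mm across, 70 mm tall. Origin under its centre.
- brush: Bystander: flat brush with wooden handle, 170 mm long, lying on the bench. Origin under its middle.
Not all that is in view belongs to the job. Leave any black or purple look-alike of the part that bears block_green_mid alone. What is shaped like the part that bears block_red_mid but purple is not meant.

How it is judged (in metres and radians):
On the way, in this order (a step that is already met when the one before it is completed fails the run):
1. both bars are home in the vise (outer ends within 5 mm of the vise's end face) (y of each of bar_near_end, bar_far_end in the frame of vise below 0.162 m and z of each of bar_near_end, bar_far_end in the frame of vise below 0.026 m), for 0.2 s.
2. every block present sits down on both bars at a station, the bars still home (all of step 1 and z of each of block_amber_mid, block_blue_mid, block_green_mid, block_red_mid in the frame of vise below 0.0665 m and angle between each of block_amber_mid, block_blue_mid, block_green_mid, block_red_mid's own z axis and vertical below 0.05 rad and (horizontal distance between block_amber_mid and seat1 below 0.012 m or horizontal distance between block_amber_mid and seat2 below 0.012 m or horizontal distance between block_amber_mid and seat3 below 0.012 m or horizontal distance between block_amber_mid and seat4 below 0.012 m) and (horizontal distance between block_blue_mid and seat1 below 0.012 m or horizontal distance between block_blue_mid and seat2 below 0.012 m or horizontal distance between block_blue_mid and seat3 below 0.012 m or horizontal distance between block_blue_mid and seat4 below 0.012 m) and (horizontal distance between block_green_mid and seat1 below 0.012 m or horizontal distance between block_green_mid and seat2 below 0.012 m or horizontal distance between block_green_mid and seat3 below 0.012 m or horizontal distance between block_green_mid and seat4 below 0.012 m) and (horizontal distance between block_red_mid and seat1 below 0.012 m or horizontal distance between block_red_mid and seat2 below 0.012 m or horizontal distance between block_red_mid and seat3 below 0.012 m or horizontal distance between block_red_mid and seat4 below 0.012 m)), for 0.2 s.
3. the jog button is held down for 3 s while all blocks are seated (value of joint jog above 0.005 m and z of each of block_amber_mid, block_blue_mid, block_green_mid, block_red_mid in the frame of vise below 0.0665 m and angle between each of block_amber_mid, block_blue_mid, block_green_mid, block_red_mid's own z axis and vertical below 0.05 rad and (horizontal distance between block_amber_mid and seat1 below 0.012 m or horizontal distance between block_amber_mid and seat2 below 0.012 m or horizontal distance between block_amber_mid and seat3 below 0.012 m or horizontal distance between block_amber_mid and seat4 below 0.012 m) and (horizontal distance between block_blue_mid and seat1 below 0.012 m or horizontal distance between block_blue_mid and seat2 below 0.012 m or horizontal distance between block_blue_mid and seat3 below 0.012 m or horizontal distance between block_blue_mid and seat4 below 0.012 m) and (horizontal distance between block_green_mid and seat1 below 0.012 m or horizontal distance between block_green_mid and seat2 below 0.012 m or horizontal distance between block_green_mid and seat3 below 0.012 m or horizontal distance between block_green_mid and seat4 below 0.012 m) and (horizontal distance between block_red_mid and seat1 below 0.012 m or horizontal distance between block_red_mid and seat2 below 0.012 m or horizontal distance between block_red_mid and seat3 below 0.012 m or horizontal distance between block_red_mid and seat4 below 0.012 m)), for 2.9 s.
At the end, for the whole second after the job is handed in: Both bars home (outer ends within 5 mm of the vise's +y end face), every block present upright, within 12 mm of a station, resting on both bars (not more than 2.5 mm high) and at rest, the jog button released (all of step 2 and value of joint jog below 0.002 m and linear speed of each of block_amber, block_blue, block_green, block_red below 0.02 m/s); the robot touches nothing.
It fails at once if one of the bystanders is moved more than 40 mm (distance of any of reagent_bottle, slide_box, stain_jar, cassette_tray, sample_jar, brush from where it was at the start of the episode above 0.04 m).
Of block_amber, block_blue, block_green, block_red only 3 to 4 are there at a start; the rules pass over those that are not, and their reading is None.
At some moment in a run one of block_amber, block_blue, block_green, block_red may be knocked a few centimetres aside while the robot is not near it.
Once in a run the grip may slacken for a moment while it holds something.
It also fails if it takes over 200 s, if anything falls off the work surface, if the arm or the gripper's body presses on something with over 40 N, if the wrist force passes 120 N, or if a joint passes its speed limit or range.

## Robot

A 6-joint arm with a two-finger parallel gripper is mounted at the origin on the work surface. World frame = base frame: x ahead of the robot, y to its left, z up, the work surface at z = 0. Lengths are in mm, angles in degrees, forces in N, time in s.
With the tool pointing down it reaches from about 375 to 900 mm from the base axis. Payload 3.1 kg.
Tool frame: the origin (TCP) lies at the very end of the fingers, on their centre line; the grasp point (between the pads) lies behind it (manip.grip_point_offset is the z of the grasp point in the tool frame, in mm); z points along the fingers, y is the direction in which the jaws open and shut (so a half turn about z gives the same grasp; the last joint's range is limited). The gripper opens to 87 mm and grips with 3 to 60 N. Pads are 19 mm wide; open, the fingers measure 117 mm over their backs; the gripper's body (75 mm by 190 mm) begins 51 mm behind the grasp point.
Start: joints at [54.46, 30.224, 82.088, -0, 67.689, -10.227], TCP at [267.187, 564.985, 222.548] pointing down, gripper open.
Joint ranges: [-176.69, 176.69], [-43.24, 126.21], [12.49, 139.97], [-82, 262], [0, 151.66], [-163.58, 163.58]. Speed limits (degrees/s): [159.86, 159.86, 180, 180, 180, 180].

## Interface

Orientations are given as a 3x3 rotation matrix whose columns are the frame's x, y, z axes.
In Python, from rig import manip gives the robot as it stands.
- The arm moves only by the tool servo_tool, never from a script. Its argument "plan" is a list of rows, each an object with "offset": the shift along the tool's x, y, z as a fraction of full scale, a list of three; "roll": the turn about the tool's z as a fraction of full scale. In form: [{"offset": [dx, dy, dz], "roll": roll}, ...]. A call has 1 to 10 rows; each row is the pose to reach, as a shift and turn from the pose measured when the call began, along the tool's axes at that moment; what a row does not reach only later rows make up. Full scale, the value 1, is 0.5 m for a shift and 0.5 rad for a turn. A row lasts 1/12 s, in which the tool goes at most 41.7 mm and 7.16 degrees, less where a joint would pass 70% of its speed; a pose out of reach is approached as far as the arm can. A call with a number of a shift or a turn outside -1 to 1 is refused whole. A call with a gripper value outside its range is refused whole. "claw" is the finger opening in mm, from 0 to 87, set as the call begins (left out, the last holds). The fingers move at their own pace and stop on an object; "newtons" is the grip in N (left out, the last holds). Time passes only in rows, so rows that repeat a pose let the fingers close. It gives the time, the measured TCP pose, the force and the opening at its end, in the units of the state.
- manip.get_obs(): the state, without advancing time (a new reading comes with each control period).
- manip.snapshot(name): name is "side" or "top"; returns (picture, depth): 480x640x3 uint8, blue, green, red; 480x640 float32, mm along the optical axis (not along the pixel's ray), 0 where there is no reading.
- manip.calibration(name): a dict with "fx", "fy", "cx", "cy" (pixels), "eye" and "orientation" of the camera in the world. Camera axes: x right, y up, looking along -z (the intrinsics and any distortion apply to the point x, -y, -z); pixel columns grow to the right and rows downward; lengths in mm; the calibration is good to about 2 mm. A picture is of the moment at which its call begins. calibration takes no time and is no camera call.
- manip.finish_job(): hands the job in, once; it reports no verdict.
The state is a dict: "t": time; "joints": joint angles; "qvel": joint speeds; "effort": joint torques, N m; "ee_pos": TCP position; "eef_rot": TCP orientation; "ft_force": force on the tool from outside, world axes, zero at the start; "torque": the same for the moment, N m; "gripper_width": finger opening in mm.
Only numpy, scipy, OpenCV 4.12 (cv2) and the standard library are available. Lean on these libraries where they do the work, as an engineer would, in place of code of your own. Each camera call takes 0.05 s, during which the arm holds its last target.

## Working session

There is one attempt and no reset: what is moved stays moved. The work goes in short steps, Python scripts to look and compute and a tool call to move; the robot and the scene stay as the last step left them, time stands still between calls to the robot, and variables do not carry over. Pictures are saved under pics/ and viewed, and the job is handed in when it is done.

Besides the shell and the picture viewer there is one more tool, called as name(argument=value, ...) on one line, values as JSON. servo_tool: Moves the arm, as the interface text tells. Shift numbers are shares of 0.5 m and turn numbers shares of 0.5 rad, none past 1 either way. Its arguments: {"type":"object","properties":{"plan":{"type":"array"},"claw":{"type":"number"},"newtons":{"type":"number"}},"required":["plan"]}

```bash
ls; mkdir -p pics; python3 - <<'E'
from rig import manip
import cv2
o=manip.get_obs();print(o)
print(manip.grip_point_offset)
for n in("side","top"):
    p,d=manip.snapshot(n);cv2.imwrite(f"pics/{n}0.png",p)
    import numpy as np;np.save(f"pics/{n}0.npy",d)
    print(n,manip.calibration(n))
E
```

```text
pics
{'t': 0.0, 'joints': array([ 5.44602668e+01,  3.02792086e+01,  8.21569586e+01, -1.13575644e-03,
        6.76889403e+01, -1.02265062e+01]), 'qvel': array([-0.02367565,  0.00474179, -0.1117788 , -0.04530509,  0.09567645,
       -0.04891976]), 'effort': array([ 3.17404727e-05, -4.40038204e+01, -1.76596159e+01,  6.33099256e-02,
        5.81274997e-02, -1.24259600e-04]), 'ee_pos': array([266.76354985, 564.39303714, 221.56586027]), 'eef_rot': array([[-9.03986862e-01,  4.27558393e-01, -1.25429554e-03],
       [ 4.27560073e-01,  9.03985171e-01, -1.78743007e-03],
       [ 3.69633841e-04, -2.15210000e-03, -9.99997616e-01]]), 'ft_force': array([ 0.24719824, -0.21216396, -0.0771354 ]), 'torque': array([ 0.01361284, -0.01341948, -0.02434915]), 'gripper_width': 86.81205491666323}
-18.700000000000003
side {'fx': 616.2127622446923, 'fy': 616.2127622446923, 'cx': 315.3035099615856, 'cy': 240.79568561551608, 'eye': array([ 519.80372188, -925.5356351 ,  967.89662054]), 'orientation': array([[ 0.99843486,  0.04220249, -0.03669863],
       [-0.05560097,  0.67826326, -0.73271241],
       [-0.00603096,  0.73360609,  0.67954818]])}
top {'fx': 605.5708735039053, 'fy': 605.5708735039053, 'cx': 310.8024881041776, 'cy': 234.37050784042378, 'eye': array([ 434.07943653,   31.82430262, 1579.53728889]), 'orientation': array([[-0.02349363,  0.99617562, -0.08415566],
       [-0.99962511, -0.0245918 , -0.0120364 ],
       [-0.01405991,  0.08384133,  0.99637992]])}
```

View pics/top0.png

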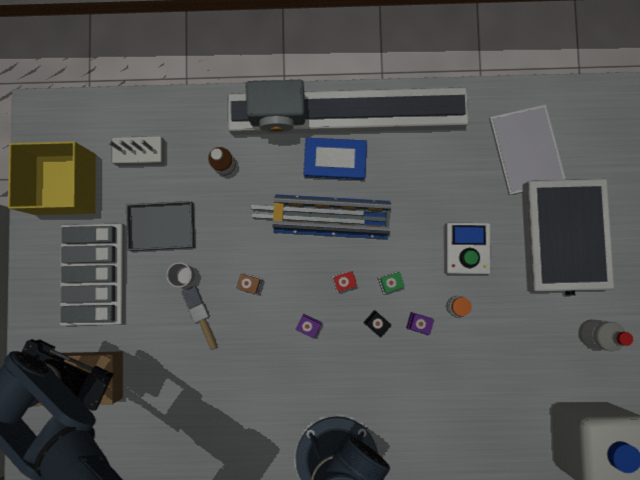

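View pics/side0.png

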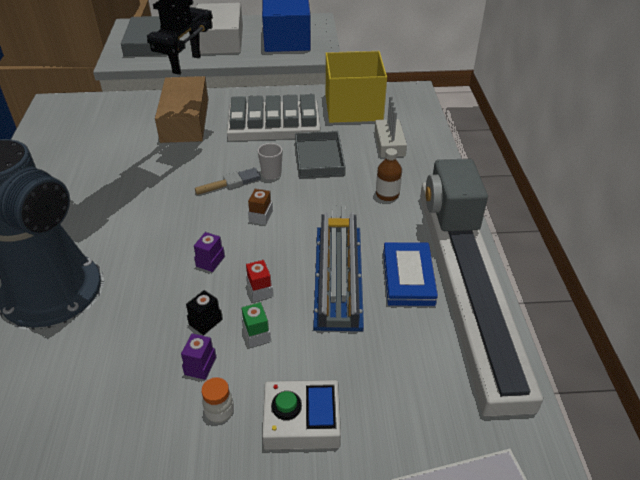

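```bash
cat > h.py <<'E'
import numpy as np,cv2
from rig import manip
def ray(n,u,v):
    c=manip.calibration(n)
    d=np.array([(u-c['cx'])/c['fx'],-(v-c['cy'])/c['fy'],-1.0])
    return np.array(c['eye']),np.array(c['orientation'])@d
def onz(n,u,v,z):
    e,d=ray(n,u,v);return e+d*(z-e[2])/d[2]
def proj(n,P):
    c=manip.calibration(n);q=np.array(c['orientation']).T@(np.array(P)-c['eye'])
    return c['cx']+c['fx']*q[0]/-q[2], c['cy']-c['fy']*q[1]/-q[2]
def snap(n,name):
    p,d=manip.snapshot(n);cv2.imwrite(f"pics/{name}.png",p);return p,d
def crop(p,x0,y0,x1,y1,s,name):
    cv2.imwrite(f"pics/{name}.png",cv2.resize(p[y0:y1,x0:x1],None,fx=s,fy=s,interpolation=cv2.INTER_CUBIC))
E
python3 - <<'E'
from h import *
p=cv2.imread('pics/top0.png');crop(p,235,180,405,255,4.5,'c1')
crop(p,230,260,440,345,3.8,'c2')
s=cv2.imread('pics/side0.png');crop(s,300,200,380,340,4.2,'c3')
crop(s,180,170,300,350,3.3,'c4')
E
```

```text
(no output)
```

View pics/c1.png

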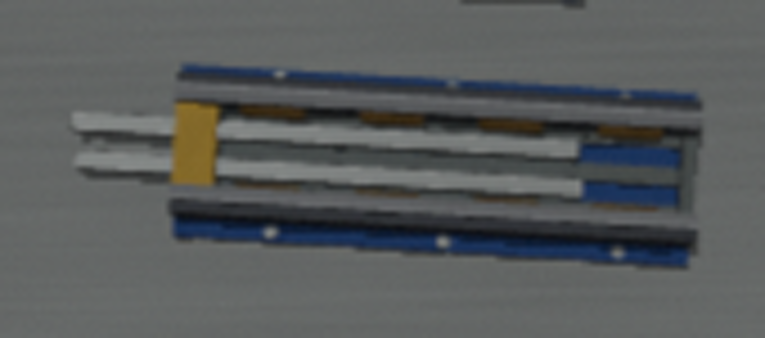

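View pics/c2.png

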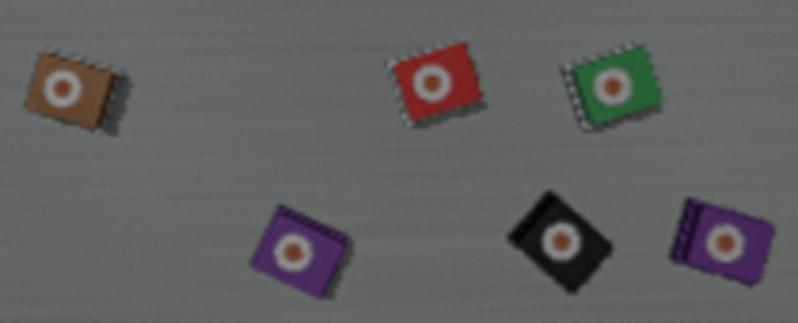

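View pics/c3.png

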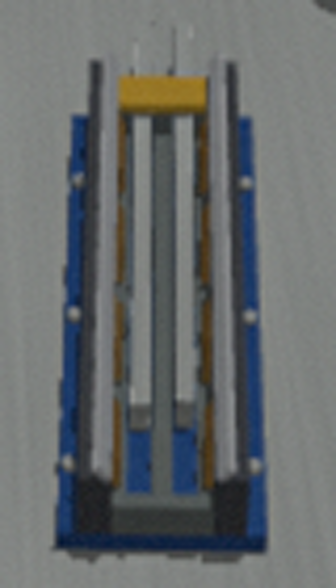

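View pics/c4.png

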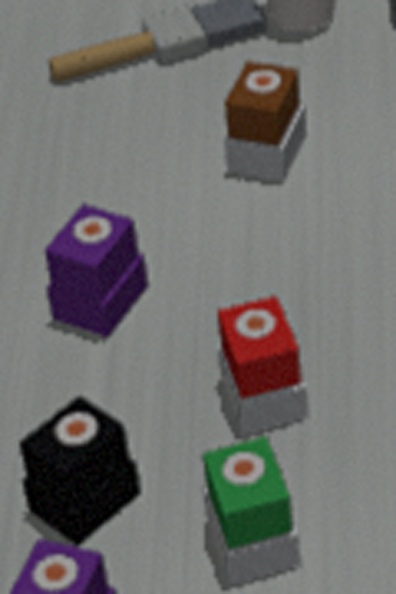

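```bash
cat > m.py <<'E'
from h import *
def blob(n,p,lo,hi,roi):
    hsv=cv2.cvtColor(p,cv2.COLOR_BGR2HSV)
    m=cv2.inRange(hsv,np.array(lo),np.array(hi));k=np.zeros_like(m);x0,y0,x1,y1=roi;k[y0:y1,x0:x1]=m[y0:y1,x0:x1];return k
E
python3 - <<'E'
from m import *
p=cv2.imread('pics/top0.png')
hsv=cv2.cvtColor(p,cv2.COLOR_BGR2HSV)
for (x,y) in [(249,290),(340,290),(388,290),(300,197),(290,210),(240,288)]: print(x,y,hsv[y,x])
k=blob('top',p,(100,120,40),(125,255,255),(265,190,400,245))
pts=cv2.findNonZero(k)
r=cv2.minAreaRect(pts);b=cv2.boxPoints(r);print(r,b)
W=np.array([onz('top',u,v,12)[:2] for u,v in b]);print(W)
r=cv2.minAreaRect(W.astype(np.float32));print('vise base',r)
col={'amber':((5,100,50),(14,255,255),(235,270,266,296)),'red':((175,150,50),(180,255,255),(325,265,365,300)),'green':((55,100,30),(85,255,255),(373,265,410,300))}
for c,(lo,hi,roi) in col.items():
    k=blob('top',p,lo,hi,roi)
    if c=='red': k|=blob('top',p,(0,150,50),(4,255,255),roi)
    cs,_=cv2.findContours(k,cv2.RETR_EXTERNAL,cv2.CHAIN_APPROX_NONE);q=max(cs,key=cv2.contourArea)
    W=np.array([onz('top',u,v,64)[:2] for u,v in q[:,0]],np.float32)
    r=cv2.minAreaRect(W);print(c,cv2.contourArea(q),r)
    print(cv2.boxPoints(r).round(0).tolist())
# jog
k=blob('top',p,(55,100,30),(85,255,255),(455,240,490,275));(u,v),R=cv2.minEnclosingCircle(cv2.findNonZero(k));print('jog px',u,v,R)
d=np.load('pics/top0.npy');print('depth',d[int(v)-3:int(v)+4,int(u)-3:int(u)+4].mean(), d[283,249],d[282,345],d[283,391])
c=manip.calibration('top')
def dep(u,v):
    e,r=ray('top',u,v);return e+r*d[int(v),int(u)]
print(dep(u,v),dep(249,283),dep(345,282),dep(391,283), dep(310,205))
for z in(50,60,70,80):print(onz('top',u,v,z))
E
```

```text
249 290 [ 13 131  97]
340 290 [  1 179 120]
388 290 [ 67 144  99]
300 197 [108  92  64]
290 210 [ 80   6 127]
240 288 [ 13 136  94]
((331.44805908203125, 216.22512817382812), (113.33216857910156, 38.06169509887695), 3.333850622177124) [[273.77115 231.92842]
 [275.9846  193.93114]
 [389.12497 200.52184]
 [386.91153 238.51912]]
[[ 575.22587758  146.91158554]
 [ 674.80595917  139.28849623]
 [ 649.91699471 -155.34115377]
 [ 550.81963264 -146.20827814]]
vise base ((612.6045532226562, -3.8231353759765625), (295.678955078125, 99.86833190917969), 85.17137145996094)
amber 264.5 ((443.1797180175781, 209.80535888671875), (48.41144943237305, 37.74380874633789), 70.51615905761719)
[[417.0, 193.0], [453.0, 181.0], [469.0, 226.0], [433.0, 239.0]]
red 257.5 ((443.3521728515625, -32.402217864990234), (37.709083557128906, 47.37652587890625), 16.957740783691406)
[[418.0, -15.0], [432.0, -61.0], [468.0, -50.0], [454.0, -4.0]]
green 275.0 ((437.72613525390625, -149.34669494628906), (38.355918884277344, 48.98952865600586), 16.98889923095703)
[[412.0, -132.0], [427.0, -178.0], [463.0, -167.0], [449.0, -120.0]]
jog px 470.5 257.0 7.762187480926514
depth 1505.1858 1510.443 1509.3696 1509.0132
[ 495.40744791 -345.56121747   69.11934575] [443.98325287 207.0802889   66.56011555] [440.83766012 -32.29334514  64.48003238] [ 435.66071102 -146.80067728   63.01725618] [640.19540632  50.75306031  35.95237251]
[ 496.18375718 -350.33828217   50.        ]
[ 495.7777238  -347.83973188   60.        ]
[ 495.37169041 -345.34118158   70.        ]
[ 494.96565702 -342.84263128   80.        ]
```

```bash
cat >> m.py <<'E'
def ring(n,p,u,v,R=9):
    # centroid of non-cap ring pixels: white low-sat + orange centre, filled
    hsv=cv2.cvtColor(p,cv2.COLOR_BGR2HSV)
    m=((hsv[:,:,1]<90)&(hsv[:,:,2]>95)).astype(np.uint8)*255
    k=np.zeros_like(m);cv2.circle(k,(int(round(u)),int(round(v))),R,255,-1);m&=k
    cs,_=cv2.findContours(m,cv2.RETR_EXTERNAL,cv2.CHAIN_APPROX_NONE)
    q=max(cs,key=cv2.contourArea);(a,b),ax,an=cv2.fitEllipse(q);return a,b,ax
E
python3 - <<'E'
from m import *
T=cv2.imread('pics/top0.png');S=cv2.imread('pics/side0.png')
C=dict(amber=(246.5,283.2,260,194.5),red=(343.7,282,257.5,268),green=(391,283,253.5,312))
for c,(a,b,e,f) in C.items():
    t=ring('top',T,a,b);s=ring('side',S,e,f)
    e1,d1=ray('top',*t[:2]);e2,d2=ray('side',*s[:2])
    A=np.stack([d1,-d2],1);x=np.linalg.lstsq(A,e2-e1,rcond=None)[0]
    print(c,t,s,onz('top',*t[:2],64).round(1),onz('side',*s[:2],64).round(1),(e1+d1*x[0]).round(1),(e2+d2*x[1]).round(1))
# vise in side
k=blob('side',S,(100,120,40),(125,255,255),(308,215,372,335))
cv2.imwrite('pics/k.png',k[200:340,300:380])
b=cv2.boxPoints(cv2.minAreaRect(cv2.findNonZero(k)))
h=cv2.approxPolyDP(cv2.convexHull(cv2.findNonZero(k)),3,True)[:,0];print(h)
for u,v in h: print(u,v,onz('side',u,v,12).round(1),onz('side',u,v,0).round(1))
# yellow bridge
for n,p,roi in(('top',T,(265,195,300,230)),('side',S,(320,210,355,235))):
    k=blob(n,p,(18,120,60),(32,255,255),roi);q=cv2.boxPoints(cv2.minAreaRect(cv2.findNonZero(k)))
    print(n,[onz(n,u,v,41)[:2].round(1).tolist() for u,v in q])
# bars: sample ends
for n,l in(('top',[(72/4.5+235,120/4.5+180),(76/4.5+235,160/4.5+180),(580/4.5+235,148/4.5+180),(583/4.5+235,188/4.5+180)]),('side',[])):
    for u,v in l: print('bar',onz(n,u,v,32).round(1))
E
```

```text
amber (245.98704528808594, 282.7762451171875, (9.888287544250488, 10.13443660736084)) (259.2011413574219, 194.04022216796875, (6.394632339477539, 10.389009475708008)) [444.7 214.9  64. ] [445.8 218.9  64. ] [444.7 214.5  67.4] [446.1 214.6  67.4]
red (343.3041076660156, 281.3894958496094, (9.058262825012207, 9.377825736999512)) (257.00250244140625, 267.56854248046875, (7.461671352386475, 10.76729965209961)) [442.5 -28.1  64. ] [444.  -24.6  64. ] [442.4 -28.   67.2] [444.3 -27.8  67.2]
green (390.79437255859375, 282.4499206542969, (9.340127944946289, 10.30639362335205)) (253.17880249023438, 311.5210266113281, (9.379839897155762, 12.346169471740723)) [ 437.  -146.2   64. ] [ 438.3 -143.2   64. ] [ 437.  -145.9   66.9] [ 438.6 -145.7   66.9]
[[362 330]
 [314 329]
 [317 228]
 [358 228]]
362 330 [ 649.  -159.2   12. ] [ 650.6 -149.6    0. ]
314 329 [ 554.6 -150.9   12. ] [ 555.  -141.2   -0. ]
317 228 [577.8 148.8  12. ] [578.6 162.3  -0. ]
358 228 [673.3 142.8  12. ] [675.2 156.2   0. ]
top [[603.7, 147.9], [648.7, 143.7], [646.2, 119.2], [601.2, 123.5]]
side [[603.4, 149.3], [649.4, 146.4], [644.2, 91.7], [599.5, 94.5]]
bar [640.3 203.   32. ]
bar [617.1 201.1  32. ]
bar [616.8 -87.1  32. ]
bar [593.8 -88.1  32. ]
```

```bash
cat > g.py <<'E'
from h import *
VO=np.array([612.5,-12.0]);YA=np.radians(4.8)
def vw(x,y): # vise->world
    c,s=np.cos(YA),np.sin(YA)
    return VO+x*np.array([c,-s])+y*np.array([s,c])
def go(x,y,z,ang=None):
    o=manip.get_obs();R=o['eef_rot'];d=R.T@(np.array([x,y,z])-o['ee_pos'])
    r=0
    cur=np.degrees(np.arctan2(R[1,1],R[0,1]))
    if ang is not None:
        r=(cur-ang+90)%180-90
    print('off',(d/500).round(4).tolist(),'roll',round(np.radians(r)/.5,3),'cur',o['ee_pos'].round(1),round(cur,2),'t',o['t'],'F',o['ft_force'].round(1),'w',round(o['gripper_width'],1),'J',o['joints'].round(0))
E
python3 -c "
from g import *
print(vw(0,245));go(*vw(0,245),200,-4.8)"
```

```text
[633.00107162 232.14075052]
off [-0.9463, -0.2877, 0.0436] roll 2.426 cur [266.8 564.5 221.7] 64.69 t 0.1 F [ 0.3  0.2 -0.5] w 87.2 J [ 54.  30.  82.  -0.  68. -10.]
```

servo_tool(plan=[{"offset": [-0.95,-0.29,0.04],"roll": 1},{"offset": [-0.95,-0.29,0.04],"roll": 1},{"offset": [-0.95,-0.29,0.04],"roll": 1},{"offset": [-0.95,-0.29,0.04],"roll": 1},{"offset": [-0.95,-0.29,0.04],"roll": 1},{"offset": [-0.95,-0.29,0.04],"roll": 1},{"offset": [-0.95,-0.29,0.04],"roll": 1},{"offset": [-0.95,-0.29,0.04],"roll": 1},{"offset": [-0.95,-0.29,0.04],"roll": 1},{"offset": [-0.95,-0.29,0.04],"roll": 1}], claw=8)

```text
t: 0.93
ee_pos: [575.7, 282.7, 204.6]
eef_rot: [[-0.588, 0.809, -0.002], [0.809, 0.588, -0.002], [-0.0, -0.003, -1.0]]
ft_force: [0.2, 0.9, 0.7]
gripper_width: 28.0
```

servo_tool(plan=[{"offset": [0,0,0],"roll": 1},{"offset": [0,0,0],"roll": 1},{"offset": [0,0,0],"roll": 1},{"offset": [0,0,0],"roll": 1},{"offset": [0,0,0],"roll": 1}])

```text
t: 1.35
ee_pos: [575.5, 282.3, 203.9]
eef_rot: [[-0.126, 0.992, -0.003], [0.992, 0.126, -0.002], [-0.002, -0.004, -1.0]]
ft_force: [-0.3, 0.0, -0.1]
gripper_width: 8.5
```

```bash
python3 -c "
from g import *
go(*vw(0,245),100,-4.8)"
```

```text
off [-0.1137, 0.1023, 0.2077] roll 0.42 cur [575.5 282.3 203.9] 7.23 t 1.35 F [-0.3  0.  -0.1] w 8.5 J [16. 33. 81. -0. 67.  9.]
```

servo_tool(plan=[{"offset": [-0.1137,0.1023,0.2],"roll": 0.42},{"offset": [-0.1137,0.1023,0.2],"roll": 0.42},{"offset": [-0.1137,0.1023,0.2],"roll": 0.42},{"offset": [-0.1137,0.1023,0.2],"roll": 0.42},{"offset": [-0.1137,0.1023,0.2],"roll": 0.42}])

```text
t: 1.77
ee_pos: [631.6, 230.7, 100.2]
eef_rot: [[0.083, 0.996, -0.01], [0.997, -0.083, -0.003], [-0.004, -0.01, -1.0]]
ft_force: [-1.7, 0.6, 0.8]
gripper_width: 8.2
```

```bash
python3 -c "
from g import *
go(*vw(0,245),17,-4.8)
p,_=snap('top','t1');crop(p,215,170,405,260,4,'t1c')
p,_=snap('side','s1');crop(p,280,140,400,340,3,'s1c')
"
```

```text
off [0.0038, 0.0042, 0.1664] roll 0.001 cur [631.6 230.7 100.2] -4.77 t 1.7667 F [-1.7  0.6  0.8] w 8.2 J [11. 42. 80. -0. 59. 15.]
```

View pics/t1c.png

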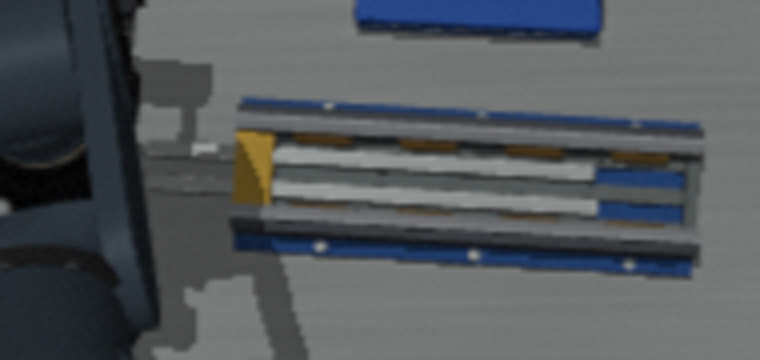

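View pics/s1c.png

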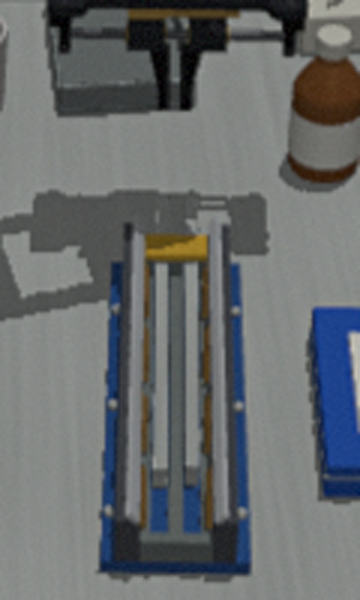

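```bash
python3 -c "
from g import *
print(proj('side',[631.6,230.7,100.2]),onz('side',338.3,175.7,100.2))
p=cv2.imread('pics/s1.png');crop(p,310,140,370,185,10,'s1d')
"
```

```text
(np.float64(337.78350831123487), np.float64(175.62088727453988)) [632.77943197 230.31688746 100.2       ]
```

View pics/s1d.png

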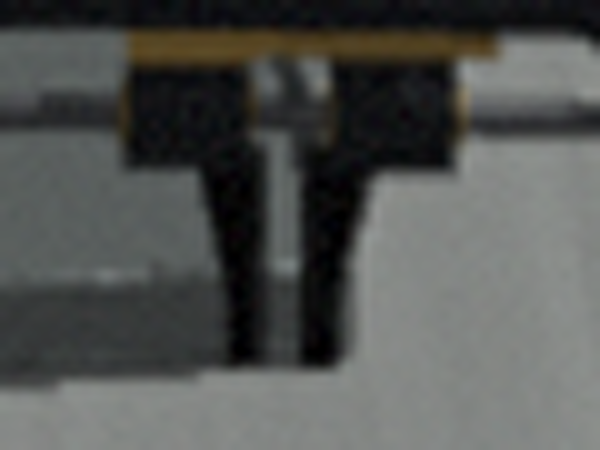

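servo_tool(plan=[{"offset": [0.006,0.004,0.166],"roll": 0},{"offset": [0.006,0.004,0.166],"roll": 0},{"offset": [0.006,0.004,0.166],"roll": 0},{"offset": [0.006,0.004,0.166],"roll": 0},{"offset": [0.006,0.004,0.166],"roll": 0}])

```text
t: 2.28
ee_pos: [636.4, 236.6, 24.6]
eef_rot: [[0.08, 0.997, 0.001], [0.997, -0.08, -0.001], [-0.0, 0.001, -1.0]]
ft_force: [0.3, 0.4, 1.1]
gripper_width: 7.9
```

```bash
python3 -c "
from g import *
go(*vw(0,168),17,-4.8)
p,_=snap('side','s2');crop(p,310,160,370,240,8,'s2d')
"
```

```text
off [-0.1634, -0.0066, 0.0153] roll 0.006 cur [636.4 236.6  24.6] -4.62 t 2.2833 F [0.3 0.4 1.1] w 7.9 J [11. 48. 81. -0. 51. 16.]
```

View pics/s2d.png

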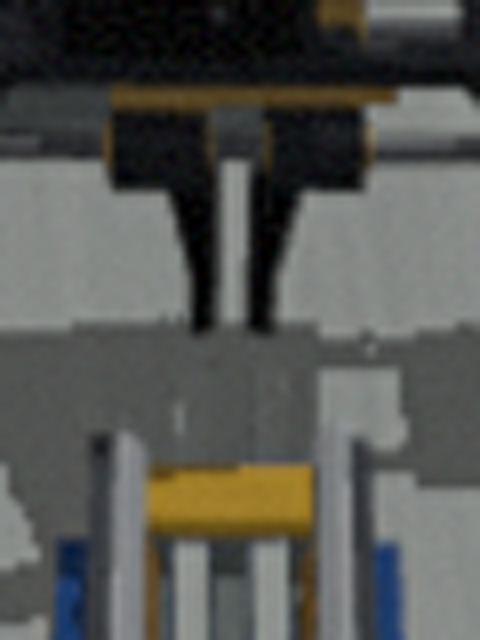

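servo_tool(plan=[{"offset": [0.0,-0.005,0.018],"roll": 0.006},{"offset": [0.0,-0.005,0.018],"roll": 0.006},{"offset": [0.0,-0.005,0.018],"roll": 0.006}], claw=15)

```text
t: 2.58
ee_pos: [635.6, 237.0, 18.8]
eef_rot: [[0.084, 0.996, 0.006], [0.997, -0.084, 0.0], [0.001, 0.006, -1.0]]
ft_force: [-0.2, 0.1, 0.6]
gripper_width: 13.8
```

```bash
python3 -c "
from g import *
go(*vw(0,168),16,-4.8)
"
```

```text
off [-0.1642, -0.0044, 0.0053] roll 0.0 cur [635.6 237.   18.8] -4.79 t 2.5833 F [-0.2  0.1  0.6] w 13.8 J [11. 49. 81. -0. 50. 16.]
```

servo_tool(plan=[{"offset": [-0.02,-0.004,0.003],"roll": 0},{"offset": [-0.04,-0.004,0.003],"roll": 0},{"offset": [-0.055,-0.004,0.003],"roll": 0},{"offset": [-0.07,-0.004,0.003],"roll": 0},{"offset": [-0.085,-0.004,0.003],"roll": 0},{"offset": [-0.1,-0.004,0.003],"roll": 0},{"offset": [-0.115,-0.004,0.003],"roll": 0},{"offset": [-0.13,-0.004,0.003],"roll": 0},{"offset": [-0.14,-0.004,0.003],"roll": 0},{"offset": [-0.145,-0.004,0.003],"roll": 0}])

```text
t: 3.42
ee_pos: [628.4, 165.0, 17.9]
eef_rot: [[0.086, 0.996, 0.009], [0.996, -0.086, 0.003], [0.004, 0.008, -1.0]]
ft_force: [0.7, 6.3, 1.7]
gripper_width: 14.9
```

```bash
python3 -c "
from g import *
go(*vw(0,168),16,-4.8)
p,_=snap('side','s3');crop(p,300,190,380,340,4,'s3d')
p,_=snap('top','t3');crop(p,235,180,405,255,4.5,'t3d')
"
```

```text
off [-0.0195, -0.002, 0.0037] roll -0.005 cur [628.4 165.   17.9] -4.93 t 3.4167 F [0.7 6.3 1.7] w 14.9 J [ 5. 47. 86.  0. 46. 10.]
```

View pics/s3d.png

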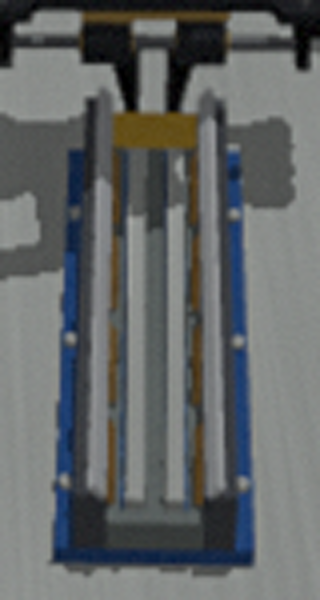

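View pics/t3d.png

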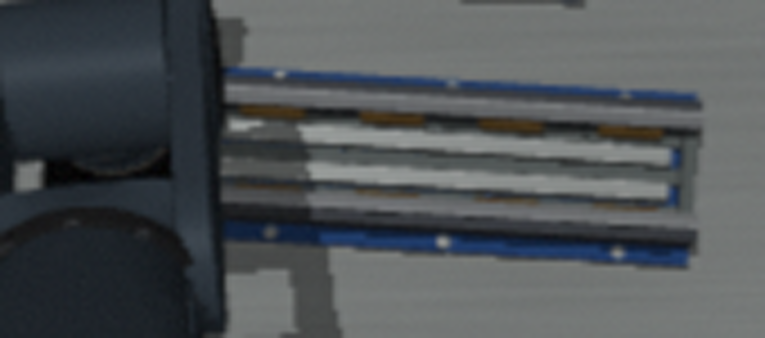

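servo_tool(plan=[{"offset": [-0.005,-0.002,0.002],"roll": 0},{"offset": [-0.01,-0.002,0.002],"roll": 0},{"offset": [-0.013,-0.002,0.002],"roll": 0},{"offset": [-0.016,-0.002,0.002],"roll": 0}])

```text
t: 3.85
ee_pos: [627.8, 158.0, 17.8]
eef_rot: [[0.087, 0.996, 0.011], [0.996, -0.087, 0.005], [0.006, 0.011, -1.0]]
ft_force: [1.1, 8.1, 5.2]
gripper_width: 14.9
```

```bash
python3 -c "
from g import *
go(*vw(0,168),16,-4.8)
p,_=snap('side','s4');crop(p,300,190,380,340,4,'s4d')
p,_=snap('top','t4');crop(p,235,180,405,255,4.5,'t4d')
"
```

```text
off [-0.0054, -0.002, 0.0036] roll -0.007 cur [627.8 158.   17.8] -4.99 t 3.85 F [1.1 8.1 5.2] w 14.9 J [ 4. 47. 87.  0. 46.  9.]
```

View pics/t4d.png

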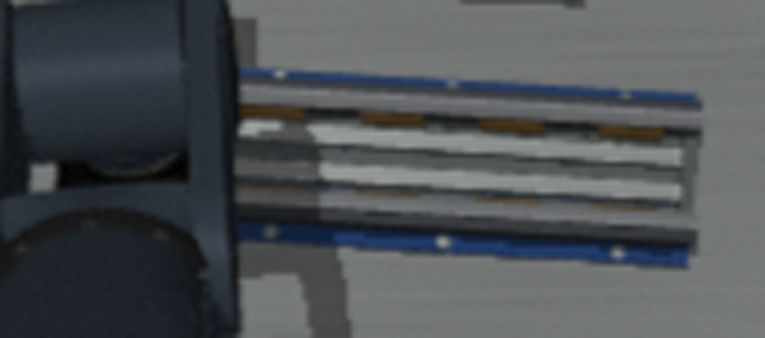

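servo_tool(plan=[{"offset": [-0.004,-0.002,0],"roll": 0},{"offset": [-0.008,-0.002,0],"roll": 0},{"offset": [-0.012,-0.002,0],"roll": 0},{"offset": [-0.012,-0.002,0],"roll": 0}])

```text
t: 4.28
ee_pos: [627.8, 157.7, 18.1]
eef_rot: [[0.091, 0.996, 0.016], [0.996, -0.091, 0.014], [0.016, 0.015, -1.0]]
ft_force: [2.6, 21.4, -2.4]
gripper_width: 15.4
```

servo_tool(plan=[{"offset": [-0.004,0,0],"roll": 0},{"offset": [-0.004,0,0],"roll": 0}])

```text
t: 4.45
ee_pos: [627.9, 158.0, 17.9]
eef_rot: [[0.091, 0.996, 0.018], [0.996, -0.091, 0.018], [0.019, 0.016, -1.0]]
ft_force: [1.0, 9.5, -0.3]
gripper_width: 15.4
```

```bash
python3 -c "
from g import *
go(*vw(0,167),16,-4.8)
"
```

```text
off [-0.0074, -0.0023, 0.0037] roll -0.015 cur [627.9 158.   17.9] -5.24 t 4.45 F [ 1.   9.5 -0.3] w 15.4 J [ 4. 47. 87.  1. 45.  8.]
```

servo_tool(plan=[{"offset": [0.04,0,0],"roll": 0},{"offset": [0.07,0,0],"roll": 0},{"offset": [0.08,0,0],"roll": 0},{"offset": [0.1,0,-0.1],"roll": 0},{"offset": [0.1,0,-0.2],"roll": 0},{"offset": [0.1,0,-0.3],"roll": 0},{"offset": [0.1,0,-0.3],"roll": 0},{"offset": [0.1,0,-0.3],"roll": 0}], claw=87)

```text
t: 5.12
ee_pos: [634.1, 205.2, 176.2]
eef_rot: [[0.09, 0.995, 0.031], [0.996, -0.091, 0.019], [0.021, 0.029, -0.999]]
ft_force: [1.0, -0.2, 0.5]
gripper_width: 60.3
```

```bash
python3 -c "
from g import *
go(445,214,150,-19)
p,_=snap('side','s5');crop(p,300,190,380,340,4,'s5d')
p,_=snap('top','t5');crop(p,230,175,405,300,4.5,'t5d')
"
```

```text
off [-0.0177, -0.3796, 0.0411] roll 0.481 cur [634.1 205.2 176.2] -5.22 t 5.1167 F [ 1.  -0.2  0.5] w 60.3 J [ 8. 36. 80.  1. 63. 13.]
```

View pics/t5d.png

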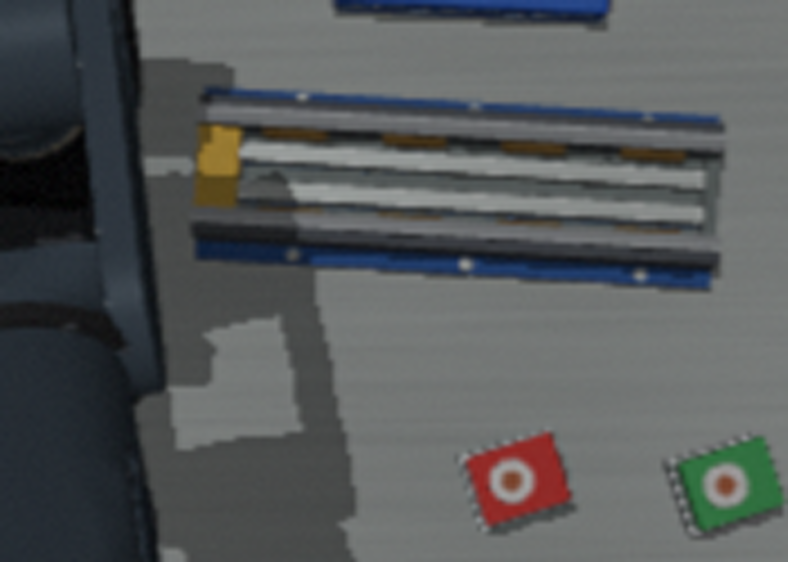

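View pics/s5d.png

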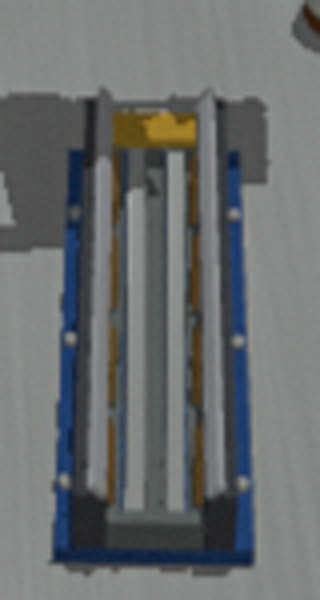

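servo_tool(plan=[{"offset": [-0.0177,-0.3796,0.0411],"roll": 0.48},{"offset": [-0.0177,-0.3796,0.0411],"roll": 0.48},{"offset": [-0.0177,-0.3796,0.0411],"roll": 0.48},{"offset": [-0.0177,-0.3796,0.0411],"roll": 0.48},{"offset": [-0.0177,-0.3796,0.0411],"roll": 0.48},{"offset": [-0.0177,-0.3796,0.0411],"roll": 0.48},{"offset": [-0.0177,-0.3796,0.0411],"roll": 0.48},{"offset": [-0.0177,-0.3796,0.0411],"roll": 0.48}])

```text
t: 5.88
ee_pos: [441.6, 213.2, 145.3]
eef_rot: [[0.325, 0.945, 0.02], [0.945, -0.325, 0.017], [0.022, 0.013, -1.0]]
ft_force: [0.4, -0.3, -0.2]
gripper_width: 86.9
```

```bash
python3 -c "
from g import *
go(445,215.5,36,-19)
print(manip.get_obs()['eef_rot'].round(3))
p,_=snap('side','s6');crop(p,200,130,320,230,6,'s6d')
"
```

```text
off [0.0017, 0.002, 0.2188] roll 0.0 cur [441.6 213.2 145.3] -18.99 t 5.8833 F [ 0.4 -0.3 -0.2] w 86.9 J [ 12.  26. 107.   1.  46.  31.]
[[ 0.325  0.945  0.02 ]
 [ 0.945 -0.325  0.017]
 [ 0.022  0.013 -1.   ]]
```

View pics/s6d.png

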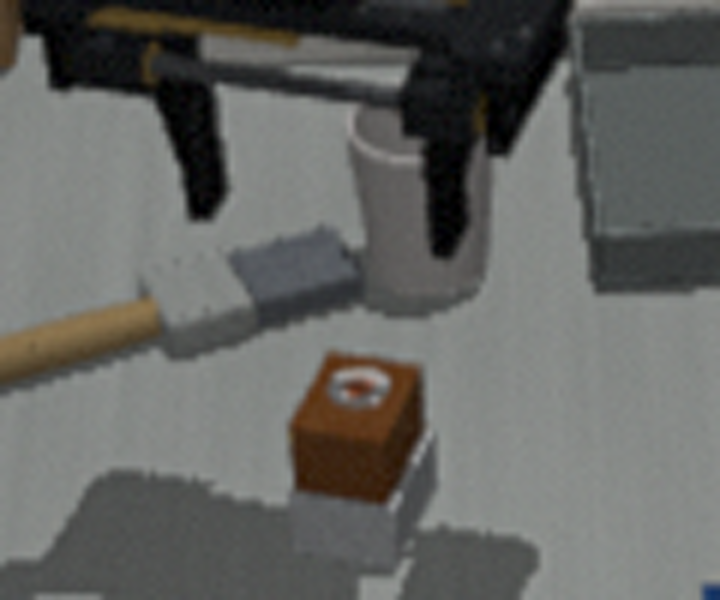

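```bash
python3 -c "
from g import *
print(proj('side',[441.6,213.2,145.3]),proj('side',[445,215.5,64]))
"
```

```text
(np.float64(254.84061715248083), np.float64(167.407880259406)) (np.float64(258.82323671397353), np.float64(194.9647479451803))
```

servo_tool(plan=[{"offset": [0.003,0.003,0.06],"roll": 0},{"offset": [0.003,0.003,0.13],"roll": 0},{"offset": [0.003,0.003,0.19],"roll": 0},{"offset": [0.003,0.003,0.219],"roll": 0},{"offset": [0.003,0.003,0.219],"roll": 0},{"offset": [0.003,0.003,0.219],"roll": 0}])

```text
t: 6.43
ee_pos: [447.5, 215.7, 35.2]
eef_rot: [[0.326, 0.945, 0.02], [0.945, -0.326, 0.017], [0.022, 0.013, -1.0]]
ft_force: [-0.5, 0.5, -0.5]
gripper_width: 87.0
```

```bash
python3 -c "
from g import *
go(445.5,216,36,-19)
print(manip.get_obs()['eef_rot'].round(3))
p,_=snap('side','s7');crop(p,200,130,320,230,6,'s7d')
"
```

```text
off [-0.0008, -0.0038, -0.0017] roll -0.002 cur [447.5 215.7  35.2] -19.05 t 6.4333 F [-0.5  0.5 -0.5] w 87.0 J [ 12.  39. 110.   1.  30.  30.]
[[ 0.326  0.945  0.02 ]
 [ 0.945 -0.326  0.017]
 [ 0.022  0.013 -1.   ]]
```

View pics/s7d.png

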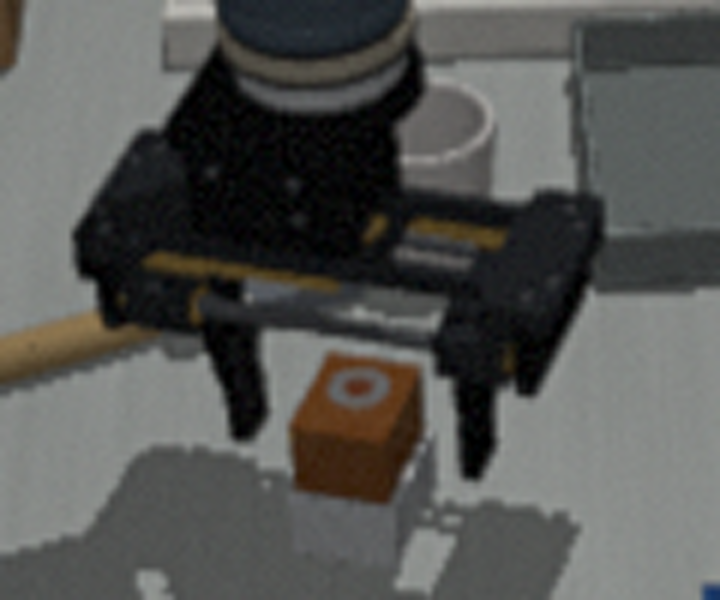

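servo_tool(plan=[{"offset": [0,0,-0.001],"roll": 0},{"offset": [0,0,-0.001],"roll": 0},{"offset": [0,0,-0.001],"roll": 0},{"offset": [0,0,-0.001],"roll": 0},{"offset": [0,0,-0.001],"roll": 0},{"offset": [0,0,-0.001],"roll": 0},{"offset": [0,0,-0.001],"roll": 0},{"offset": [0,0,-0.001],"roll": 0}], claw=25, newtons=40)

```text
t: 7.15
ee_pos: [447.9, 216.0, 36.7]
eef_rot: [[0.326, 0.945, 0.022], [0.945, -0.326, 0.017], [0.023, 0.015, -1.0]]
ft_force: [0.7, 0.0, 0.3]
gripper_width: 41.6
```

```bash
python3 -c "
from g import *
go(445.5,216,180,-4.8)
print(vw(0,102),vw(0,34),vw(0,-34))
print(manip.get_obs()['eef_rot'].round(3))
p,_=snap('side','s8');crop(p,200,130,320,230,6,'s8d')
"
```

```text
off [0.0052, -0.0003, -0.2865] roll -0.497 cur [447.9 216.   36.7] -19.04 t 7.15 F [0.7 0.  0.3] w 41.6 J [ 12.  38. 110.   1.  31.  30.]
[621.03514002  89.64227164] [615.34504667  21.88075721] [609.65495333 -45.88075721]
[[ 0.326  0.945  0.022]
 [ 0.945 -0.326  0.017]
 [ 0.023  0.015 -1.   ]]
```

servo_tool(plan=[{"offset": [0.0,0,-0.08],"roll": 0},{"offset": [0.0,0,-0.16],"roll": -0.25},{"offset": [0.0,0,-0.24],"roll": -0.49},{"offset": [0.0,0,-0.28],"roll": -0.49},{"offset": [0.0,0,-0.28],"roll": -0.49},{"offset": [0.0,0,-0.28],"roll": -0.49}])

```text
t: 7.7
ee_pos: [445.0, 213.6, 177.4]
eef_rot: [[0.087, 0.996, 0.024], [0.996, -0.087, 0.018], [0.02, 0.022, -1.0]]
ft_force: [-0.9, 0.5, -3.0]
gripper_width: 39.9
```

```bash
python3 -c "
from g import *
go(*vw(0,102),160,-4.8)
print(manip.get_obs()['eef_rot'].round(3))
p,_=snap('side','s8');crop(p,200,80,320,230,4,'s8d')
"
```

```text
off [-0.2171, 0.3715, 0.0388] roll -0.007 cur [445.  213.6 177.4] -5.01 t 7.7 F [-0.9  0.5 -3. ] w 39.9 J [ 12.  23. 105.   1.  50.  17.]
[[ 0.087  0.996  0.024]
 [ 0.996 -0.087  0.018]
 [ 0.02   0.022 -1.   ]]
```

View pics/s8d.png

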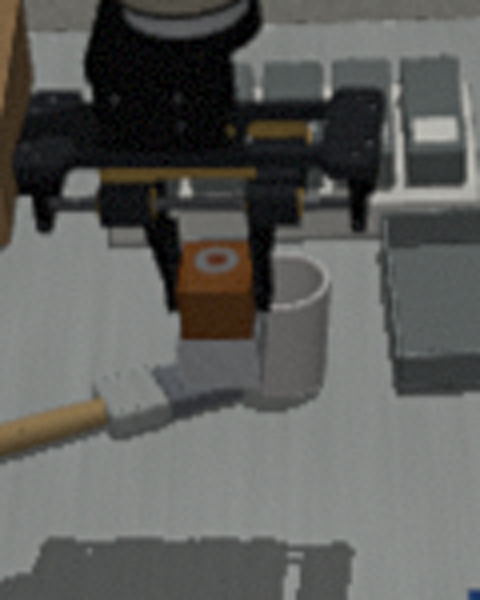

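servo_tool(plan=[{"offset": [-0.217,0.3715,0.02],"roll": 0},{"offset": [-0.217,0.3715,0.02],"roll": 0},{"offset": [-0.217,0.3715,0.02],"roll": 0},{"offset": [-0.217,0.3715,0.02],"roll": 0},{"offset": [-0.217,0.3715,0.02],"roll": 0},{"offset": [-0.217,0.3715,0.02],"roll": 0},{"offset": [-0.217,0.3715,0.02],"roll": 0},{"offset": [-0.217,0.3715,0.02],"roll": 0}])

```text
t: 8.42
ee_pos: [617.4, 89.1, 164.6]
eef_rot: [[0.088, 0.996, 0.013], [0.996, -0.089, 0.018], [0.019, 0.012, -1.0]]
ft_force: [-1.7, -0.1, -2.6]
gripper_width: 40.1
```

```bash
python3 -c "
from g import *
go(*vw(0,102),110,-4.8)
print(manip.get_obs()['eef_rot'].round(3))
p,_=snap('side','s9');crop(p,290,130,390,340,2.8,'s9d')
p,_=snap('top','t9');crop(p,235,180,405,255,4.5,'t9d')
"
```

```text
off [-0.0004, 0.0059, 0.1092] roll -0.01 cur [617.4  89.1 164.6] -5.08 t 8.4167 F [-1.7 -0.1 -2.6] w 40.1 J [-3. 34. 86.  1. 59.  2.]
[[ 0.088  0.996  0.013]
 [ 0.996 -0.089  0.018]
 [ 0.019  0.012 -1.   ]]
```

View pics/s9d.png

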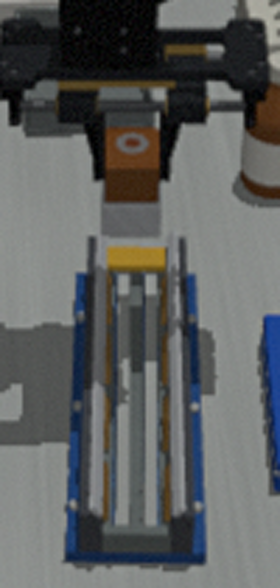

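View pics/t9d.png

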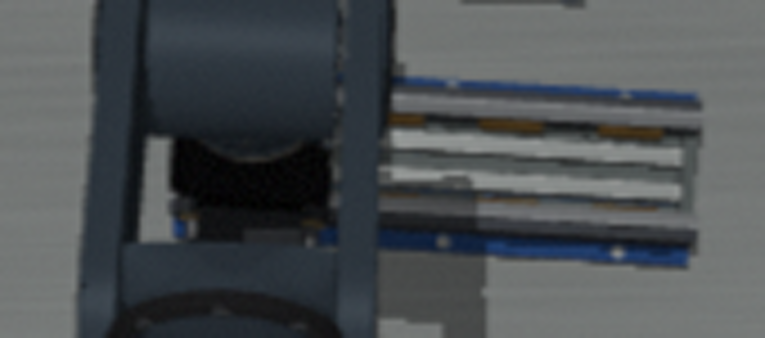

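servo_tool(plan=[{"offset": [0.0,0.006,0.05],"roll": 0},{"offset": [0.0,0.006,0.1],"roll": 0},{"offset": [0.0,0.006,0.117],"roll": 0},{"offset": [0.0,0.006,0.117],"roll": 0},{"offset": [0.0,0.006,0.117],"roll": 0}])

```text
t: 8.93
ee_pos: [619.8, 92.0, 107.3]
eef_rot: [[0.085, 0.996, 0.013], [0.996, -0.085, 0.018], [0.019, 0.012, -1.0]]
ft_force: [1.1, 0.8, -1.4]
gripper_width: 39.6
```

```bash
python3 -c "
from g import *
go(*vw(0,102),80,-4.8)
print(manip.get_obs()['eef_rot'].round(3))
p,_=snap('side','s10');crop(p,300,170,380,280,5.5,'s10d')
"
```

```text
off [-0.0055, 0.0022, 0.0545] roll -0.003 cur [619.8  92.  107.3] -4.89 t 8.9333 F [ 1.1  0.8 -1.4] w 39.6 J [-2. 38. 88.  1. 53.  2.]
[[ 0.085  0.996  0.013]
 [ 0.996 -0.085  0.018]
 [ 0.019  0.012 -1.   ]]
```

View pics/s10d.png

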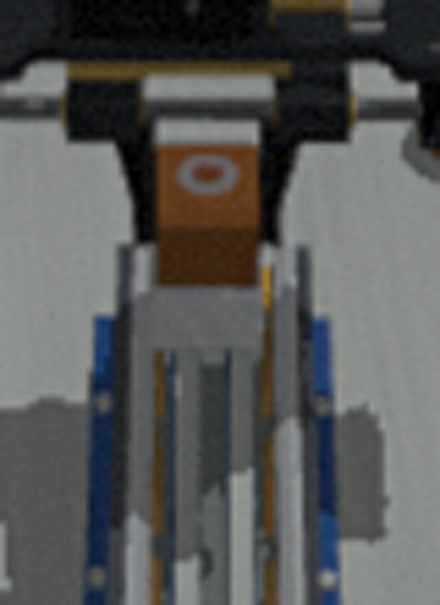

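servo_tool(plan=[{"offset": [-0.004,0.004,0.01],"roll": 0},{"offset": [-0.004,0.004,0.02],"roll": 0},{"offset": [-0.004,0.004,0.03],"roll": 0},{"offset": [-0.004,0.004,0.04],"roll": 0},{"offset": [-0.004,0.004,0.045],"roll": 0}])

```text
t: 9.4
ee_pos: [622.6, 89.9, 85.0]
eef_rot: [[0.086, 0.996, 0.015], [0.996, -0.086, 0.018], [0.019, 0.013, -1.0]]
ft_force: [-1.3, 0.1, -2.3]
gripper_width: 39.7
```

```bash
python3 -c "
from g import *
go(*vw(0,102),80,-4.8)
p,_=snap('side','s11');crop(p,300,170,380,280,5.5,'s11d')
"
```

```text
off [-0.001, -0.0032, 0.0099] roll -0.004 cur [622.6  89.9  85. ] -4.92 t 9.4 F [-1.3  0.1 -2.3] w 39.7 J [-2. 40. 88.  1. 51.  2.]
```

View pics/s11d.png

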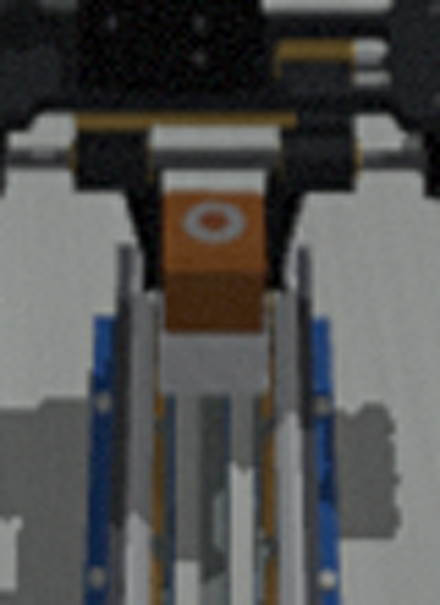

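servo_tool(plan=[{"offset": [0,0,0.006],"roll": 0},{"offset": [0,0,0.012],"roll": 0},{"offset": [0,0,0.018],"roll": 0},{"offset": [0,0,0.022],"roll": 0},{"offset": [0,0,0.022],"roll": 0}])

```text
t: 9.87
ee_pos: [623.3, 90.1, 74.2]
eef_rot: [[0.086, 0.996, 0.016], [0.996, -0.086, 0.018], [0.019, 0.014, -1.0]]
ft_force: [0.1, 0.8, 2.4]
gripper_width: 39.9
```

```bash
python3 -c "
from g import *
go(*vw(0,102),66,-4.8)
"
```

```text
off [-0.0015, -0.0047, 0.0162] roll -0.005 cur [623.3  90.1  74.2] -4.94 t 9.8667 F [0.1 0.8 2.4] w 39.9 J [-2. 41. 89.  1. 49.  2.]
```

servo_tool(plan=[{"offset": [0,-0.002,0.004],"roll": 0},{"offset": [0,-0.002,0.008],"roll": 0},{"offset": [0,-0.002,0.012],"roll": 0},{"offset": [0,-0.002,0.016],"roll": 0},{"offset": [0,-0.002,0.018],"roll": 0}])

```text
t: 10.28
ee_pos: [623.2, 90.1, 68.6]
eef_rot: [[0.086, 0.996, 0.017], [0.996, -0.086, 0.017], [0.019, 0.016, -1.0]]
ft_force: [-6.0, -1.2, 27.6]
gripper_width: 39.8
```

```bash
python3 -c "
from g import *
go(*vw(0,102),66,-4.8)
p,_=snap('side','s12');crop(p,300,170,380,280,5.5,'s12d')
"
```

```text
off [-0.0014, -0.0043, 0.0051] roll -0.005 cur [623.2  90.1  68.6] -4.94 t 10.2833 F [-6.  -1.2 27.6] w 39.8 J [-2. 41. 89.  1. 49.  2.]
```

View pics/s12d.png

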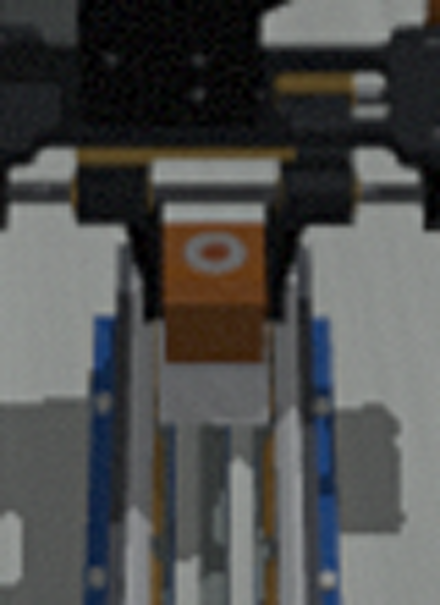

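servo_tool(plan=[{"offset": [0,0,-0.006],"roll": 0},{"offset": [0,0,-0.006],"roll": 0},{"offset": [0,0,-0.006],"roll": 0},{"offset": [0,0,-0.006],"roll": 0}], claw=65)

```text
t: 10.67
ee_pos: [622.4, 90.1, 70.8]
eef_rot: [[0.086, 0.996, 0.016], [0.996, -0.086, 0.017], [0.019, 0.014, -1.0]]
ft_force: [-0.6, -1.4, 0.2]
gripper_width: 58.7
```

servo_tool(plan=[{"offset": [0,0,-0.06],"roll": 0},{"offset": [0,0,-0.14],"roll": 0},{"offset": [0,0,-0.2],"roll": 0},{"offset": [0,0,-0.2],"roll": 0}])

```text
t: 11.0
ee_pos: [624.8, 88.4, 176.5]
eef_rot: [[0.085, 0.996, 0.027], [0.996, -0.086, 0.017], [0.019, 0.026, -0.999]]
ft_force: [0.7, 0.1, 0.5]
gripper_width: 64.6
```

```bash
python3 -c "
from g import *
go(443.5,-27,170,17)
print(manip.get_obs()['eef_rot'].round(3))
p,_=snap('side','s13');crop(p,300,150,380,280,5,'s13d');crop(p,180,170,300,350,3,'s13e')
"
```

```text
off [-0.261, -0.3418, -0.0008] roll -0.765 cur [624.8  88.4 176.5] -4.92 t 11.0 F [0.7 0.1 0.5] w 64.6 J [-3. 33. 85.  1. 60.  2.]
[[ 0.085  0.996  0.027]
 [ 0.996 -0.086  0.017]
 [ 0.019  0.026 -0.999]]
```

View pics/s13d.png

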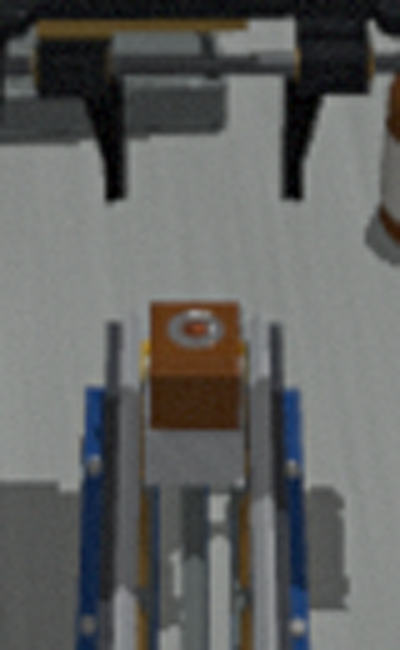

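View pics/s13e.png

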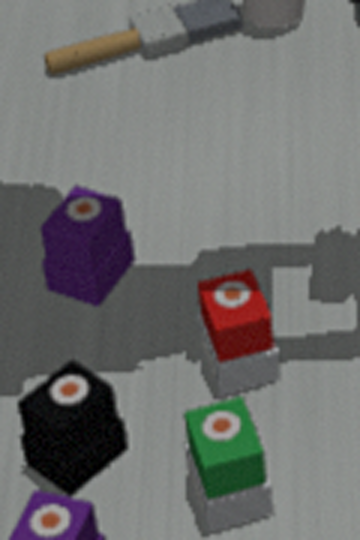

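servo_tool(plan=[{"offset": [-0.261,-0.3418,0.0],"roll": -0.765},{"offset": [-0.261,-0.3418,0.0],"roll": -0.765},{"offset": [-0.261,-0.3418,0.0],"roll": -0.765},{"offset": [-0.261,-0.3418,0.0],"roll": -0.765},{"offset": [-0.261,-0.3418,0.0],"roll": -0.765},{"offset": [-0.261,-0.3418,0.0],"roll": -0.765},{"offset": [-0.261,-0.3418,0.0],"roll": -0.765},{"offset": [-0.261,-0.3418,0.0],"roll": -0.765}])

```text
t: 11.72
ee_pos: [442.1, -27.2, 167.0]
eef_rot: [[-0.291, 0.956, 0.022], [0.957, 0.291, 0.018], [0.01, 0.027, -1.0]]
ft_force: [-0.1, 0.0, 0.5]
gripper_width: 64.9
```

```bash
python3 -c "
from m import *
from g import *
go(443.8,-27,36,17)
print(manip.get_obs()['eef_rot'].round(3))
p,_=snap('side','s14');crop(p,190,180,320,340,4,'s14d')
for n,u,v in (('red',257,267.7),('green',253.5,311.5),('amber',338.6,215.5)):
  try: t=ring('side',p,u,v);print(n,t,onz('side',*t[:2],64 if n!='amber' else 96))
  except Exception as e: print(n,e)
"
```

```text
off [-0.0034, -0.0035, 0.262] roll -0.003 cur [442.1 -27.2 167. ] 16.92 t 11.7167 F [-0.1  0.   0.5] w 64.9 J [-19.  21. 112.   2.  46. -37.]
[[-0.291  0.956  0.022]
 [ 0.957  0.291  0.018]
 [ 0.01   0.027 -1.   ]]
red (256.8852233886719, 267.5628967285156, (7.631138801574707, 10.875443458557129)) [443.77783518 -24.5917339   64.        ]
green (253.22015380859375, 311.480712890625, (9.434030532836914, 12.412728309631348)) [ 438.38633477 -143.14722098   64.        ]
amber (338.5947570800781, 215.47206115722656, (7.283185958862305, 11.362359046936035)) [622.03671024  92.46216855  96.        ]
```

View pics/s14d.png

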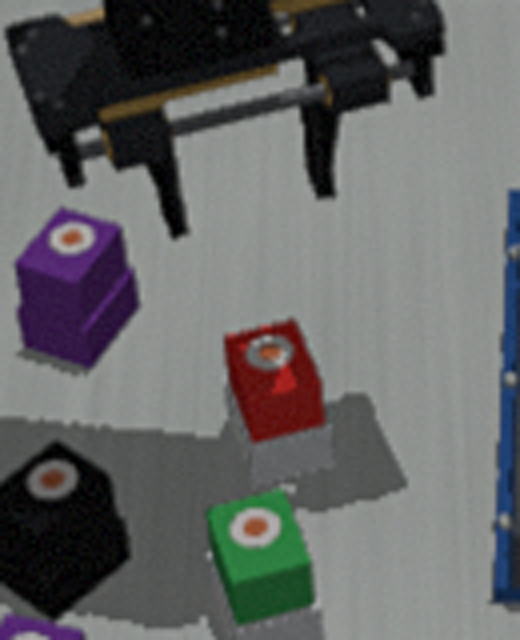

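servo_tool(plan=[{"offset": [-0.003,-0.005,0.06],"roll": 0},{"offset": [-0.003,-0.005,0.13],"roll": 0},{"offset": [-0.003,-0.005,0.19],"roll": 0},{"offset": [-0.003,-0.005,0.24],"roll": 0},{"offset": [-0.003,-0.005,0.262],"roll": 0},{"offset": [-0.003,-0.005,0.262],"roll": 0},{"offset": [-0.003,-0.005,0.262],"roll": 0}])

```text
t: 12.35
ee_pos: [445.1, -26.3, 35.2]
eef_rot: [[-0.294, 0.956, 0.023], [0.956, 0.294, 0.018], [0.01, 0.027, -1.0]]
ft_force: [-0.2, -0.6, 0.2]
gripper_width: 64.9
```

```bash
python3 -c "
from g import *
go(442.8,-27,37,17)
print(manip.get_obs()['eef_rot'].round(3))
p,_=snap('side','s15');crop(p,190,180,320,340,4,'s15d')
"
```

```text
off [0.0001, -0.0046, -0.0037] roll 0.003 cur [445.1 -26.3  35.2] 17.08 t 12.35 F [-0.2 -0.6  0.2] w 64.9 J [-19.  37. 117.   3.  25. -39.]
[[-0.294  0.956  0.023]
 [ 0.956  0.294  0.018]
 [ 0.01   0.027 -1.   ]]
```

View pics/s15d.png

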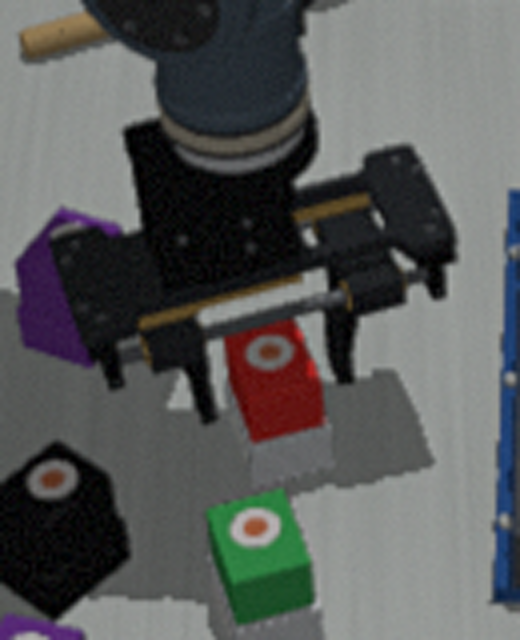

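servo_tool(plan=[{"offset": [0,-0.003,-0.003],"roll": 0},{"offset": [0,-0.003,-0.003],"roll": 0},{"offset": [0,-0.003,-0.003],"roll": 0},{"offset": [0,-0.003,-0.003],"roll": 0},{"offset": [0,-0.003,-0.003],"roll": 0},{"offset": [0,-0.003,-0.003],"roll": 0},{"offset": [0,-0.003,-0.003],"roll": 0}], claw=25)

```text
t: 12.98
ee_pos: [444.5, -27.2, 38.1]
eef_rot: [[-0.293, 0.956, 0.026], [0.956, 0.293, 0.017], [0.008, 0.03, -1.0]]
ft_force: [0.8, 1.2, 6.4]
gripper_width: 39.7
```

servo_tool(plan=[{"offset": [0.0,0,-0.05],"roll": 0},{"offset": [0.0,0,-0.12],"roll": 0.2},{"offset": [0.0,0,-0.2],"roll": 0.4},{"offset": [0.0,0,-0.28],"roll": 0.76},{"offset": [0.0,0,-0.28],"roll": 0.76},{"offset": [0.0,0,-0.28],"roll": 0.76},{"offset": [0.0,0,-0.28],"roll": 0.76}])

```text
t: 13.57
ee_pos: [439.9, -29.3, 177.9]
eef_rot: [[0.08, 0.996, 0.025], [0.997, -0.081, 0.017], [0.019, 0.023, -1.0]]
ft_force: [-0.7, -0.1, -2.2]
gripper_width: 39.7
```

```bash
python3 -c "
from g import *
go(*vw(0,34),155,-4.8)
print(manip.get_obs()['eef_rot'].round(3))
p,_=snap('side','s16');crop(p,190,150,320,340,4,'s16d')
"
```

```text
off [0.1294, 0.3402, 0.0562] roll 0.006 cur [439.9 -29.3 177.9] -4.64 t 13.5667 F [-0.7 -0.1 -2.2] w 39.7 J [-19.  20. 111.   2.  48. -16.]
[[ 0.08   0.996  0.025]
 [ 0.997 -0.081  0.017]
 [ 0.019  0.023 -1.   ]]
```

View pics/s16d.png

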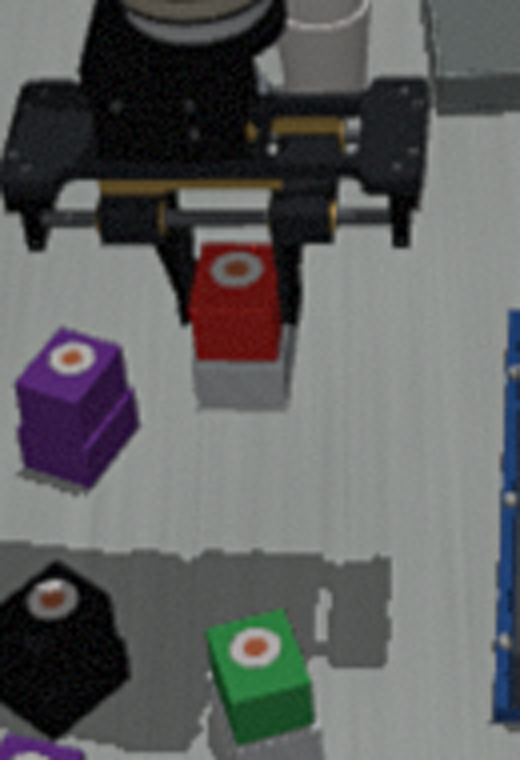

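servo_tool(plan=[{"offset": [0.1294,0.3402,0.02],"roll": 0},{"offset": [0.1294,0.3402,0.02],"roll": 0},{"offset": [0.1294,0.3402,0.04],"roll": 0},{"offset": [0.1294,0.3402,0.05],"roll": 0},{"offset": [0.1294,0.3402,0.05],"roll": 0},{"offset": [0.1294,0.3402,0.05],"roll": 0},{"offset": [0.1294,0.3402,0.05],"roll": 0},{"offset": [0.1294,0.3402,0.05],"roll": 0}])

```text
t: 14.28
ee_pos: [612.1, 22.1, 154.8]
eef_rot: [[0.08, 0.997, 0.017], [0.997, -0.081, 0.018], [0.02, 0.015, -1.0]]
ft_force: [-0.0, 0.0, -1.1]
gripper_width: 39.7
```

```bash
python3 -c "
from m import *
from g import *
go(*vw(0,34),110,-4.8)
print(manip.get_obs()['eef_rot'].round(3))
p,_=snap('side','s17');crop(p,290,150,390,300,4,'s17d')
z=manip.get_obs()['ee_pos'][2]-38+64
a=cv2.inRange(cv2.cvtColor(p,cv2.COLOR_BGR2HSV),(0,0,0),(1,1,1))
print(z,proj('side',[*vw(0,34),z]))
"
```

```text
off [-0.0017, 0.0052, 0.0898] roll 0.006 cur [612.1  22.1 154.8] -4.62 t 14.2833 F [-0.   0.  -1.1] w 39.7 J [-9. 34. 88.  1. 57. -5.]
[[ 0.08   0.997  0.017]
 [ 0.997 -0.081  0.018]
 [ 0.02   0.015 -1.   ]]
181.56075438670328 (np.float64(339.03931571356975), np.float64(205.9003408760208))
```

View pics/s17d.png

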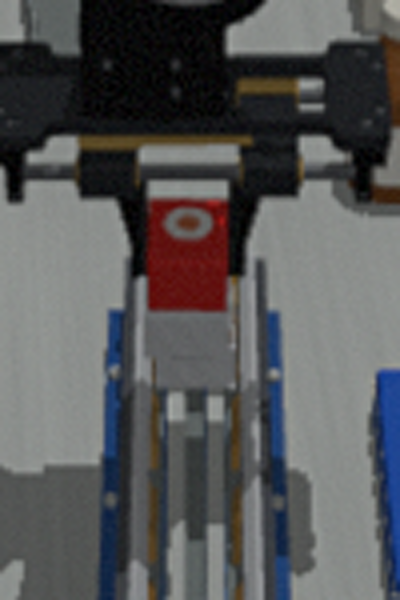

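servo_tool(plan=[{"offset": [-0.0017,0.006,0.04],"roll": 0},{"offset": [-0.0017,0.006,0.08],"roll": 0},{"offset": [-0.0017,0.006,0.11],"roll": 0},{"offset": [-0.0017,0.006,0.12],"roll": 0},{"offset": [-0.0017,0.006,0.125],"roll": 0}])

```text
t: 14.75
ee_pos: [614.8, 21.6, 92.5]
eef_rot: [[0.081, 0.997, 0.016], [0.996, -0.082, 0.018], [0.02, 0.014, -1.0]]
ft_force: [0.5, 0.2, -2.4]
gripper_width: 39.9
```

```bash
python3 -c "
from m import *
from g import *
go(*vw(0,34),80,-4.8)
p,_=snap('side','s18');crop(p,290,170,390,300,5,'s18d')
"
```

```text
off [0.0001, 0.0008, 0.025] roll 0.004 cur [614.8  21.6  92.5] -4.68 t 14.75 F [ 0.5  0.2 -2.4] w 39.9 J [-9. 39. 90.  2. 50. -5.]
```

View pics/s18d.png

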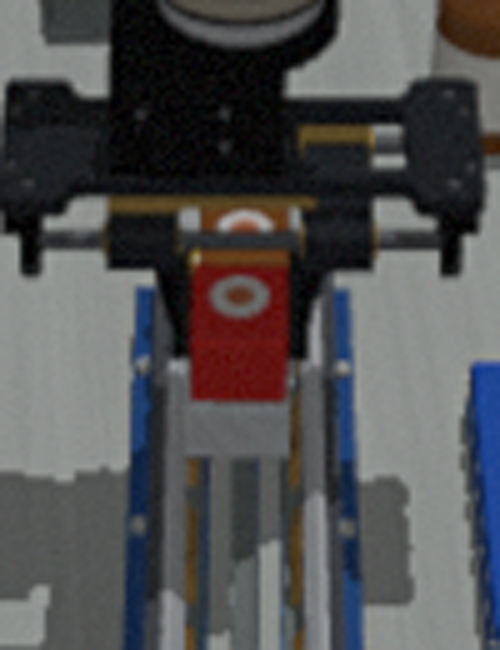

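servo_tool(plan=[{"offset": [0,0.0035,0.01],"roll": 0},{"offset": [0,0.0035,0.02],"roll": 0},{"offset": [0,0.0035,0.03],"roll": 0},{"offset": [0,0.0035,0.035],"roll": 0},{"offset": [0,0.0035,0.035],"roll": 0}])

```text
t: 15.22
ee_pos: [617.9, 21.7, 75.8]
eef_rot: [[0.081, 0.997, 0.018], [0.997, -0.081, 0.018], [0.019, 0.016, -1.0]]
ft_force: [-0.4, 0.0, 1.2]
gripper_width: 39.5
```

```bash
python3 -c "
from m import *
from g import *
go(*vw(0,34),70,-4.8)
p,_=snap('side','s19');crop(p,290,170,390,300,5,'s19d')
"
```

```text
off [-0.0002, -0.0053, 0.0114] roll 0.005 cur [617.9  21.7  75.8] -4.66 t 15.2167 F [-0.4  0.   1.2] w 39.5 J [-9. 40. 90.  2. 48. -5.]
```

View pics/s19d.png

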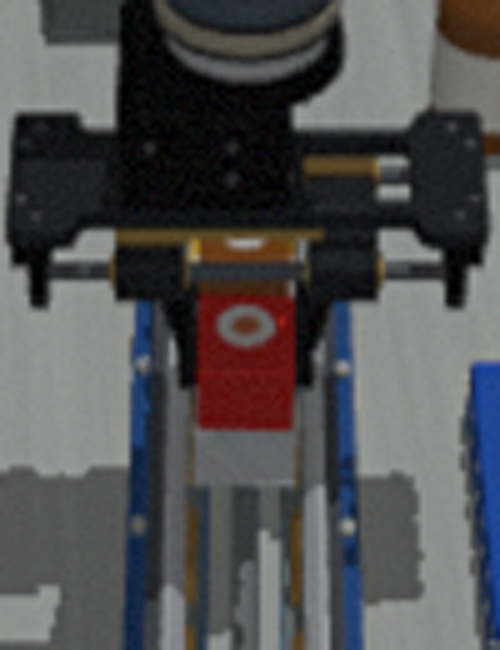

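servo_tool(plan=[{"offset": [0,-0.002,0.004],"roll": 0},{"offset": [0,-0.002,0.008],"roll": 0},{"offset": [0,-0.002,0.012],"roll": 0},{"offset": [0,-0.002,0.016],"roll": 0},{"offset": [0,-0.002,0.019],"roll": 0},{"offset": [0,-0.002,0.019],"roll": 0}])

```text
t: 15.77
ee_pos: [617.6, 22.2, 69.8]
eef_rot: [[0.08, 0.997, 0.019], [0.997, -0.08, 0.018], [0.019, 0.018, -1.0]]
ft_force: [-4.6, 1.3, 21.0]
gripper_width: 39.8
```

```bash
python3 -c "
from m import *
from g import *
go(*vw(0,34),70,-4.8)
"
```

```text
off [-0.001, -0.0045, -0.0005] roll 0.006 cur [617.6  22.2  69.8] -4.61 t 15.7667 F [-4.6  1.3 21. ] w 39.8 J [-9. 41. 91.  2. 48. -5.]
```

Seated at about the expected height (69.8). Release, rise and check.

servo_tool(plan=[{"offset": [0,0,-0.004],"roll": 0},{"offset": [0,0,-0.004],"roll": 0},{"offset": [0,0,-0.004],"roll": 0},{"offset": [0,0,-0.004],"roll": 0}], claw=65)

```text
t: 16.1
ee_pos: [617.2, 22.2, 71.0]
eef_rot: [[0.08, 0.997, 0.018], [0.997, -0.081, 0.018], [0.019, 0.017, -1.0]]
ft_force: [-0.3, 0.0, 0.1]
gripper_width: 58.9
```

servo_tool(plan=[{"offset": [0,0,-0.06],"roll": 0},{"offset": [0,0,-0.14],"roll": 0},{"offset": [0,0,-0.2],"roll": 0},{"offset": [0,0,-0.2],"roll": 0},{"offset": [-0.1,-0.2,-0.2],"roll": -0.3},{"offset": [-0.2,-0.34,-0.2],"roll": -0.76},{"offset": [-0.3,-0.34,-0.2],"roll": -0.76},{"offset": [-0.3,-0.34,-0.2],"roll": -0.76},{"offset": [-0.3,-0.34,-0.2],"roll": -0.76},{"offset": [-0.3,-0.34,-0.2],"roll": -0.76}])

```text
t: 16.93
ee_pos: [430.3, -116.2, 164.2]
eef_rot: [[-0.294, 0.956, 0.015], [0.956, 0.294, 0.019], [0.014, 0.02, -1.0]]
ft_force: [1.1, -0.6, 0.1]
gripper_width: 65.2
```

```bash
python3 -c "
from m import *
from g import *
go(438,-145.5,37,17)
print(manip.get_obs()['eef_rot'].round(3))
p,_=snap('side','s20');crop(p,180,170,380,350,3.5,'s20d')
for n,u,v in (('red',338.5,234.5),('green',253.5,311.5),('amber',338.6,215.5)):
  try: t=ring('side',p,u,v);print(n,t,onz('side',*t[:2],96 if n!='green' else 64))
  except Exception as e: print(n,e)
"
```

```text
off [-0.0641, -0.0075, 0.2534] roll 0.003 cur [ 430.3 -116.2  164.2] 17.1 t 16.9333 F [ 1.1 -0.6  0.1] w 65.2 J [-31.  22. 111.   2.  47. -49.]
[[-0.294  0.956  0.015]
 [ 0.956  0.294  0.019]
 [ 0.014  0.02  -1.   ]]
red (338.5, 236.5, (7.345837116241455, 10.912551879882812)) [616.1838252   24.78899739  96.        ]
green (253.4015655517578, 311.1982727050781, (8.814592361450195, 11.441242218017578)) [ 438.7218825  -142.45513265   64.        ]
amber (338.5947570800781, 215.47206115722656, (7.283185958862305, 11.362359046936035)) [622.03671024  92.46216855  96.        ]
```

View pics/s20d.png

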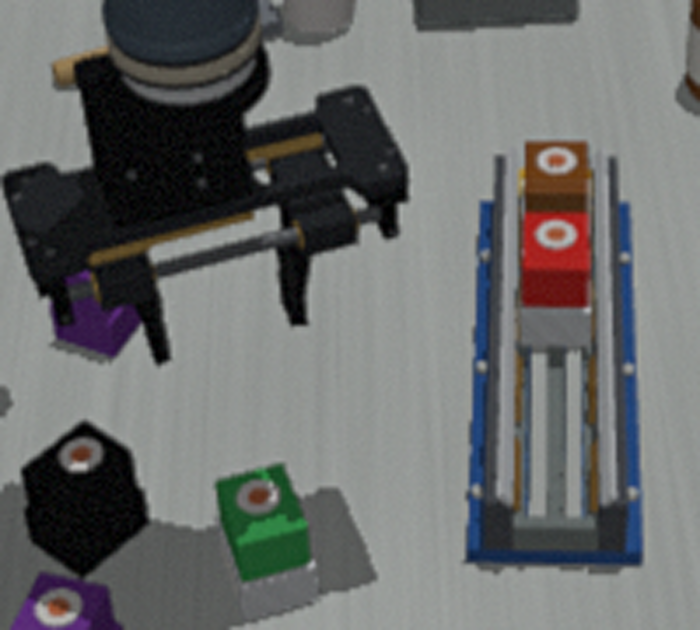

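servo_tool(plan=[{"offset": [-0.03,-0.009,0.0],"roll": 0},{"offset": [-0.063,-0.009,0.05],"roll": 0},{"offset": [-0.063,-0.009,0.11],"roll": 0},{"offset": [-0.063,-0.009,0.16],"roll": 0},{"offset": [-0.063,-0.009,0.17],"roll": 0},{"offset": [-0.063,-0.009,0.17],"roll": 0}])

```text
t: 17.48
ee_pos: [432.8, -146.4, 76.5]
eef_rot: [[-0.292, 0.956, 0.007], [0.956, 0.292, 0.022], [0.019, 0.013, -1.0]]
ft_force: [-0.0, 1.2, 0.5]
gripper_width: 65.1
```

```bash
python3 -c "
from m import *
from g import *
go(437.3,-145.2,37,17)
p,_=snap('side','s21');crop(p,180,230,320,360,4.5,'s21d')
"
```

```text
off [-0.0018, 0.0082, 0.079] roll -0.0 cur [ 432.8 -146.4   76.5] 16.99 t 17.4833 F [-0.   1.2  0.5] w 65.1 J [-34.  33. 113.   2.  35. -52.]
```

View pics/s21d.png

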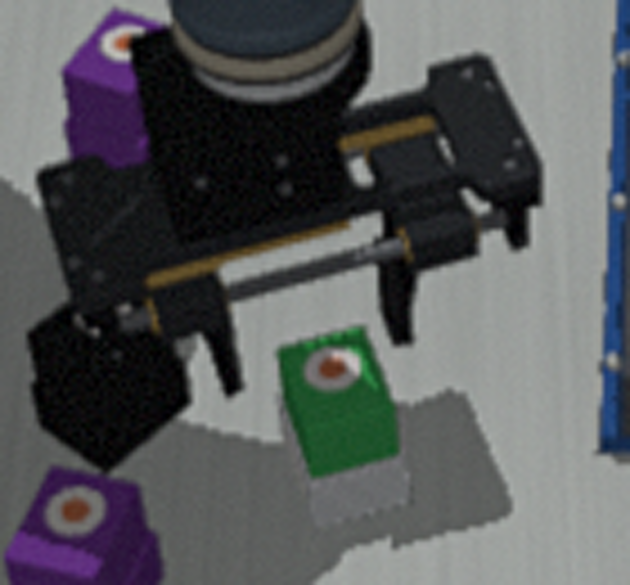

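servo_tool(plan=[{"offset": [-0.001,0.008,0.01],"roll": 0},{"offset": [-0.001,0.008,0.04],"roll": 0},{"offset": [-0.001,0.008,0.07],"roll": 0},{"offset": [-0.001,0.008,0.077],"roll": 0},{"offset": [-0.001,0.008,0.077],"roll": 0}])

```text
t: 17.95
ee_pos: [438.4, -145.2, 39.4]
eef_rot: [[-0.293, 0.956, 0.01], [0.956, 0.293, 0.02], [0.017, 0.015, -1.0]]
ft_force: [-0.1, -0.2, 0.2]
gripper_width: 64.6
```

```bash
python3 -c "
from m import *
from g import *
go(437.3,-145.2,37,17)
p,_=snap('side','s22');crop(p,180,230,320,360,4.5,'s22d')
"
```

```text
off [0.0006, -0.0022, 0.0047] roll 0.001 cur [ 438.4 -145.2   39.4] 17.04 t 17.95 F [-0.1 -0.2  0.2] w 64.6 J [-33.  37. 114.   3.  29. -52.]
```

View pics/s22d.png

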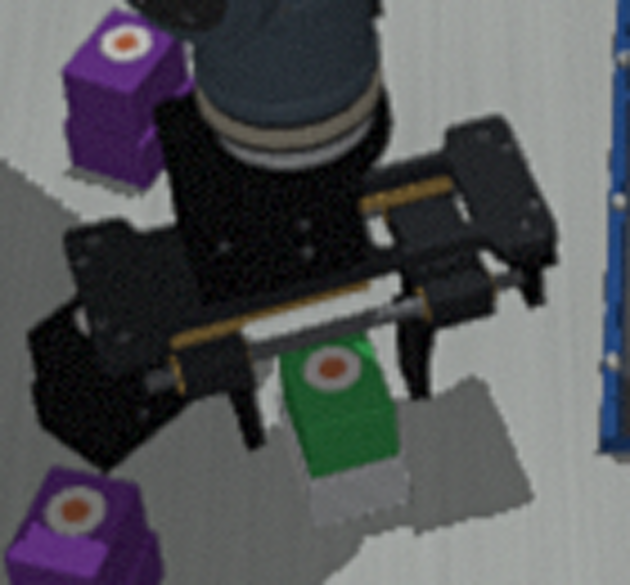

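servo_tool(plan=[{"offset": [0,0,0.002],"roll": 0},{"offset": [0,0,0.002],"roll": 0},{"offset": [0,0,0.002],"roll": 0},{"offset": [0,0,0.002],"roll": 0},{"offset": [0,0,0.002],"roll": 0},{"offset": [0,0,0.002],"roll": 0},{"offset": [0,0,0.002],"roll": 0}], claw=25)

```text
t: 18.58
ee_pos: [439.1, -145.6, 39.2]
eef_rot: [[-0.293, 0.956, 0.012], [0.956, 0.293, 0.019], [0.015, 0.017, -1.0]]
ft_force: [0.2, 0.6, 5.0]
gripper_width: 39.9
```

servo_tool(plan=[{"offset": [0.0,0,-0.05],"roll": 0},{"offset": [0.0,0,-0.12],"roll": 0.2},{"offset": [0.0,0,-0.2],"roll": 0.4},{"offset": [0.0,0,-0.28],"roll": 0.76},{"offset": [0.0,0,-0.28],"roll": 0.76},{"offset": [0.0,0,-0.28],"roll": 0.76},{"offset": [0.0,0,-0.28],"roll": 0.76}])

```text
t: 19.17
ee_pos: [436.5, -147.8, 178.8]
eef_rot: [[0.081, 0.997, 0.01], [0.997, -0.081, 0.02], [0.021, 0.008, -1.0]]
ft_force: [-0.3, 0.1, -3.0]
gripper_width: 39.8
```

```bash
python3 -c "
from g import *
go(*vw(1,-34),150,-4.8)
print(manip.get_obs()['eef_rot'].round(3))
"
```

```text
off [0.2299, 0.3301, 0.0652] roll 0.006 cur [ 436.5 -147.8  178.8] -4.64 t 19.1667 F [-0.3  0.1 -3. ] w 39.8 J [-34.  22. 108.   2.  51. -30.]
[[ 0.081  0.997  0.01 ]
 [ 0.997 -0.081  0.02 ]
 [ 0.021  0.008 -1.   ]]
```

servo_tool(plan=[{"offset": [0.23,0.33,0.02],"roll": 0},{"offset": [0.23,0.33,0.02],"roll": 0},{"offset": [0.23,0.33,0.03],"roll": 0},{"offset": [0.23,0.33,0.04],"roll": 0},{"offset": [0.23,0.33,0.04],"roll": 0},{"offset": [0.23,0.33,0.04],"roll": 0},{"offset": [0.23,0.33,0.04],"roll": 0},{"offset": [0.23,0.33,0.04],"roll": 0}])

```text
t: 19.83
ee_pos: [608.1, -45.7, 159.9]
eef_rot: [[0.079, 0.997, 0.004], [0.997, -0.079, 0.021], [0.022, 0.002, -1.0]]
ft_force: [-0.4, -0.0, -2.3]
gripper_width: 39.7
```

```bash
python3 -c "
from m import *
from g import *
go(*vw(1,-34),100,-4.8)
p,_=snap('side','s23');crop(p,290,170,390,330,4,'s23d')
z=manip.get_obs()['ee_pos'][2]-39+64
print(z,proj('side',[*vw(1,-34),z]))
"
```

```text
off [-0.0028, 0.005, 0.1199] roll 0.009 cur [608.1 -45.7 159.9] -4.55 t 19.8333 F [-0.4 -0.  -2.3] w 39.7 J [-15.  33.  88.   1.  59. -12.]
185.64191505036922 (np.float64(339.60864895373385), np.float64(226.92472356825823))
```

View pics/s23d.png

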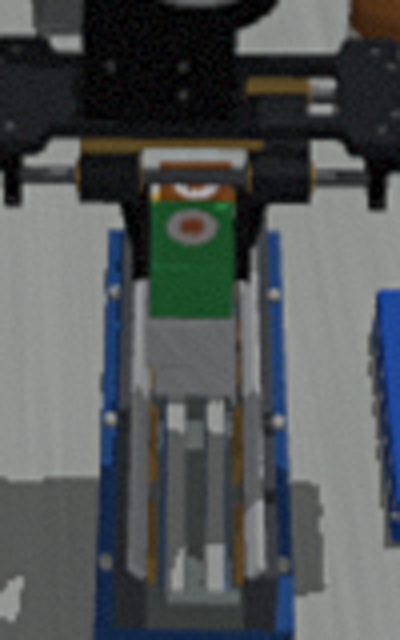

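servo_tool(plan=[{"offset": [-0.002,0.0055,0.04],"roll": 0},{"offset": [-0.002,0.0055,0.08],"roll": 0},{"offset": [-0.002,0.0055,0.11],"roll": 0},{"offset": [-0.002,0.0055,0.13],"roll": 0},{"offset": [-0.002,0.0055,0.135],"roll": 0},{"offset": [-0.002,0.0055,0.135],"roll": 0}])

```text
t: 20.38
ee_pos: [610.1, -46.5, 92.7]
eef_rot: [[0.082, 0.997, 0.003], [0.996, -0.082, 0.022], [0.022, 0.001, -1.0]]
ft_force: [0.2, -0.1, -1.6]
gripper_width: 39.6
```

```bash
python3 -c "
from m import *
from g import *
go(*vw(1,-34),80,-4.8)
p,_=snap('side','s24');crop(p,290,190,390,320,5,'s24d')
"
```

```text
off [0.0007, 0.001, 0.0254] roll 0.004 cur [610.1 -46.5  92.7] -4.68 t 20.3833 F [ 0.2 -0.1 -1.6] w 39.6 J [-15.  39.  90.   2.  51. -12.]
```

View pics/s24d.png

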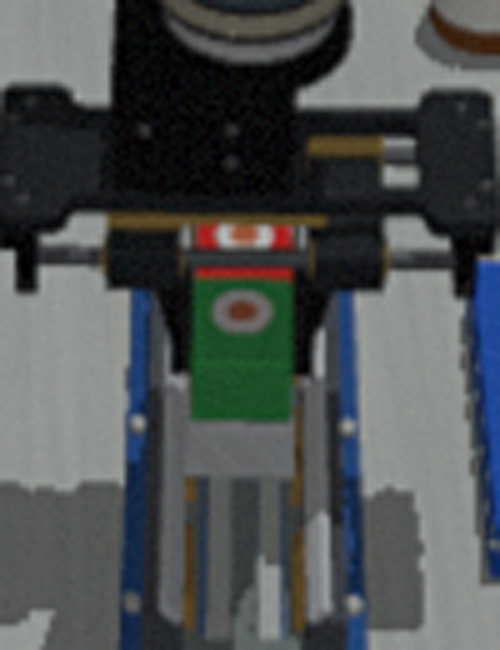

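Centred nearly; shift +1 mm and lower to contact.

servo_tool(plan=[{"offset": [0,0.002,0.01],"roll": 0},{"offset": [0,0.002,0.02],"roll": 0},{"offset": [0,0.002,0.03],"roll": 0},{"offset": [0,0.002,0.034],"roll": 0},{"offset": [0,0.002,0.034],"roll": 0}])

```text
t: 20.85
ee_pos: [612.2, -46.3, 76.8]
eef_rot: [[0.081, 0.997, 0.005], [0.997, -0.081, 0.021], [0.021, 0.004, -1.0]]
ft_force: [-0.7, -0.1, 1.3]
gripper_width: 39.6
```

servo_tool(plan=[{"offset": [0,0,0.004],"roll": 0},{"offset": [0,0,0.008],"roll": 0},{"offset": [0,0,0.012],"roll": 0},{"offset": [0,0,0.016],"roll": 0},{"offset": [0,0,0.018],"roll": 0},{"offset": [0,0,0.018],"roll": 0}])

```text
t: 21.35
ee_pos: [612.4, -46.0, 70.9]
eef_rot: [[0.08, 0.997, 0.006], [0.997, -0.08, 0.02], [0.021, 0.004, -1.0]]
ft_force: [-2.9, 1.0, 19.2]
gripper_width: 39.8
```

servo_tool(plan=[{"offset": [0,0,-0.004],"roll": 0},{"offset": [0,0,-0.004],"roll": 0},{"offset": [0,0,-0.004],"roll": 0},{"offset": [0,0,-0.004],"roll": 0}], claw=65)

```text
t: 21.68
ee_pos: [612.2, -45.9, 72.2]
eef_rot: [[0.08, 0.997, 0.005], [0.997, -0.08, 0.021], [0.021, 0.003, -1.0]]
ft_force: [-0.3, 0.9, 0.5]
gripper_width: 58.6
```

servo_tool(plan=[{"offset": [0,0,-0.06],"roll": 0},{"offset": [0,0,-0.14],"roll": 0},{"offset": [0,0,-0.22],"roll": 0},{"offset": [-0.1,0,-0.22],"roll": 0},{"offset": [-0.2,-0.08,-0.22],"roll": 0},{"offset": [-0.4,-0.16,-0.22],"roll": 0},{"offset": [-0.55,-0.22,-0.22],"roll": 0},{"offset": [-0.55,-0.22,-0.22],"roll": 0},{"offset": [-0.55,-0.22,-0.22],"roll": 0},{"offset": [-0.55,-0.22,-0.22],"roll": 0}])

```text
t: 22.52
ee_pos: [482.6, -307.2, 175.4]
eef_rot: [[0.08, 0.997, 0.005], [0.997, -0.08, 0.022], [0.022, 0.003, -1.0]]
ft_force: [0.6, -1.0, 0.8]
gripper_width: 65.1
```

```bash
python3 -c "
from m import *
from g import *
go(495,-345,150,-4.8)
print(manip.get_obs()['eef_rot'].round(3))
S,_=snap('side','s25');crop(S,300,190,380,340,4,'s25d')
T,D=snap('top','t25');crop(T,235,180,405,255,4.5,'t25d')
np.save('pics/t25.npy',D)
for n,u,v,a,b in (('amber',338.6,215.5,0,0),('red',338.5,234.5,0,0),('green',338.5,259,0,0)):
  s=ring('side',S,u,v); 
  e=onz('side',*s[:2],96);a,b=proj('top',e);
  t=ring('top',T,a,b)
  e1,d1=ray('top',*t[:2]);e2,d2=ray('side',*s[:2])
  x=np.linalg.lstsq(np.stack([d1,-d2],1),e2-e1,rcond=None)[0]
  print(n,e.round(1),onz('top',*t[:2],96).round(1),(e1+d1*x[0]).round(1),(e2+d2*x[1]).round(1))
"
```

```text
off [-0.0744, 0.0307, 0.0493] roll 0.007 cur [ 482.6 -307.2  175.4] -4.61 t 22.5167 F [ 0.6 -1.   0.8] w 65.1 J [-44.  30.  92.   1.  59. -40.]
[[ 0.08   0.997  0.005]
 [ 0.997 -0.08   0.022]
 [ 0.022  0.003 -1.   ]]
amber [622.   92.5  96. ] [620.4  88.1  96. ] [619.9  88.   99.6] [621.6  88.   99.8]
red [616.2  24.8  96. ] [614.8  20.8  96. ] [614.4  20.8  99.5] [615.8  20.8  99.6]
green [610.6 -43.4  96. ] [609.3 -47.1  96. ] [608.9 -46.9  99.3] [610.2 -46.9  99.5]
```

View pics/t25.png

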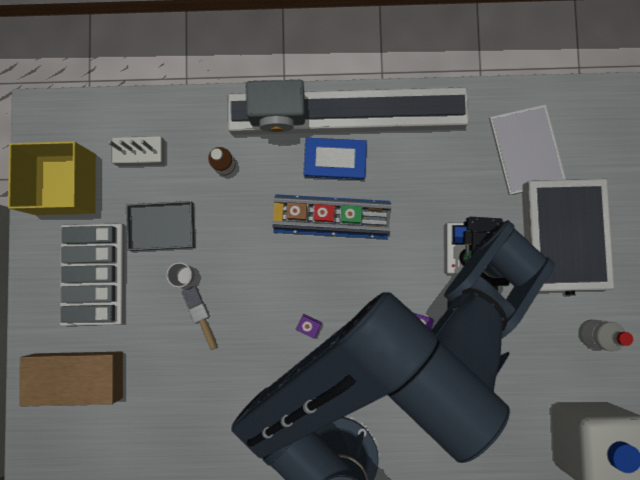

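View pics/s25.png

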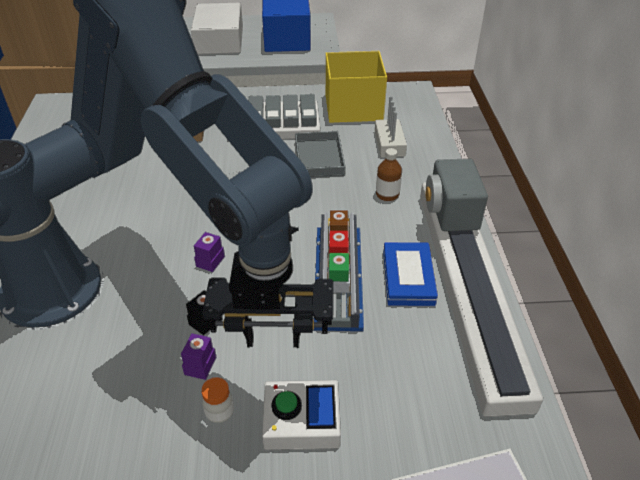

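View pics/s25d.png

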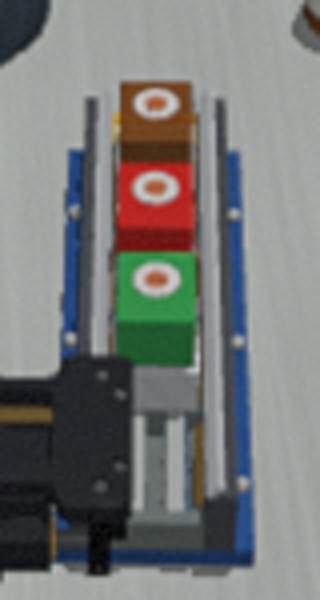

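View pics/t25d.png

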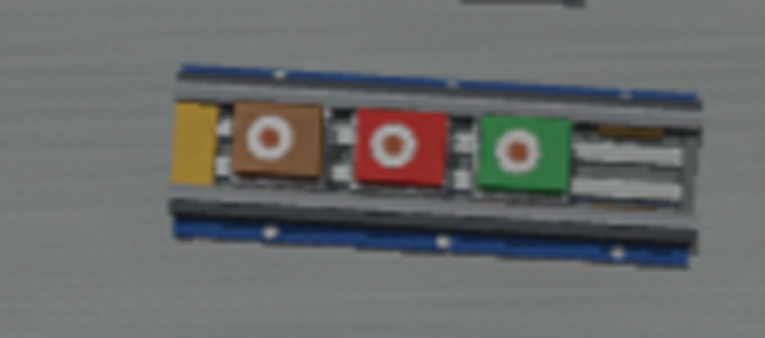

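```bash
python3 -c "
from m import *
T=cv2.imread('pics/t25.png')
c,s=np.cos(np.radians(4.8)),np.sin(np.radians(4.8))
O=np.array([611.9,-11.8])
def vf(w): d=w[:2]-O; return np.array([d[0]*c-d[1]*s, d[0]*s+d[1]*c])
col={'amber':((5,100,50),(14,255,255),(285,200,309,222)),'red':((0,150,50),(4,255,255),(312,200,337,224)),'green':((55,100,30),(85,255,255),(338,200,365,226))}
for k,(lo,hi,roi) in col.items():
  m=blob('top',T,lo,hi,roi)
  if k=='red': m|=blob('top',T,(174,150,50),(180,255,255),roi)
  pts=cv2.findNonZero(m)[:,0]
  for z in (96,):
    V=np.array([vf(onz('top',u,v,z)) for u,v in pts]);
    print(k,z,'x',np.percentile(V[:,0],[2,98]).round(1),'y',np.percentile(V[:,1],[2,98]).round(1),'mid',((np.percentile(V,2,axis=0)+np.percentile(V,98,axis=0))/2).round(1))
m=blob('top',T,(18,120,60),(32,255,255),(265,195,300,230));V=np.array([vf(onz('top',u,v,41)) for u,v in cv2.findNonZero(m)[:,0]]);print('bridge',np.percentile(V,[2,98],axis=0))
# jaws brass at station1 
h=cv2.cvtColor(T,cv2.COLOR_BGR2HSV);print(h[209,375],h[209,370])
m=blob('top',T,(10,100,30),(30,255,255),(366,203,386,216));p=cv2.findNonZero(m)
V=np.array([vf(onz('top',u,v,52)) for u,v in p[:,0]]);print('jaw1',np.percentile(V,[3,97],axis=0))
"
```

```text
amber 96 x [-20.2  18.5] y [ 72.5 119.5] mid [-0.8 96. ]
red 96 x [-20.7  17.9] y [ 5.7 51.3] mid [-1.4 28.5]
green 96 x [-20.5  18.7] y [-63.5 -15.9] mid [ -0.9 -39.7]
bridge [[-21.16625437 133.99976135]
 [ 22.92050808 156.64069272]]
[ 17 160  67] [ 18 150  68]
jaw1 [[  17.54454616 -116.10891037]
 [  22.53794558  -83.19818706]]
```

```bash
python3 -c "
from m import *
T=cv2.imread('pics/t25.png')
c,s=np.cos(np.radians(4.8)),np.sin(np.radians(4.8))
O=np.array([611.9,-11.8])
def vf(w): d=w[:2]-O; return np.array([d[0]*c-d[1]*s, d[0]*s+d[1]*c])
crop(T,265,190,305,245,12,'e1');crop(T,365,190,405,245,12,'e2')
"
```

```text
(no output)
```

View pics/e1.png

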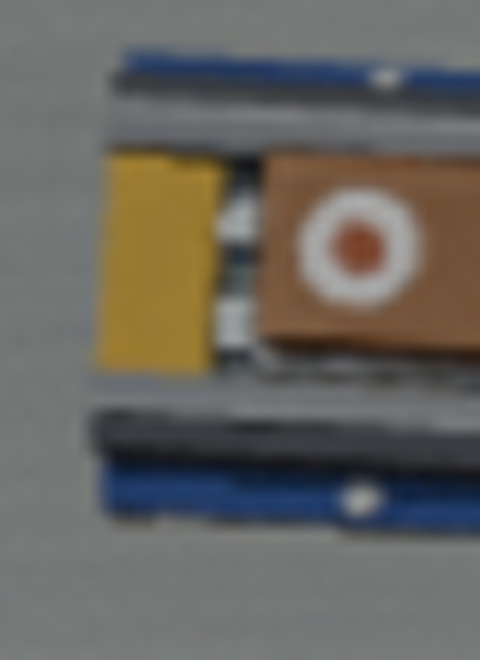

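View pics/e2.png

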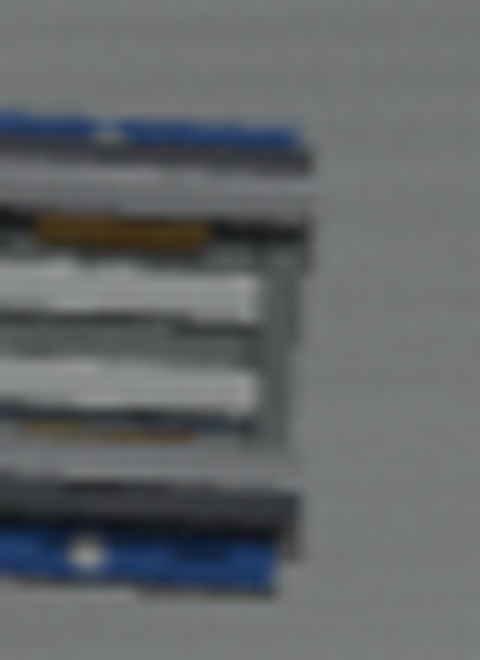

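```bash
python3 -c "
from m import *
c,s=np.cos(np.radians(4.8)),np.sin(np.radians(4.8))
O=np.array([611.9,-11.8])
def vf(w): d=w[:2]-O; return np.array([d[0]*c-d[1]*s, d[0]*s+d[1]*c]).round(1)
for u,v in [(273.75,200.4),(391,205.8),(272.7,222.9),(389.8,228.75)]: print(vf(onz('top',u-.46,v-.46,60)))
print('amber edge',vf(onz('top',286.3,210,96)))
S=cv2.imread('pics/s25.png')
for u,v in [(338.6,215.5)]: pass
crop(S,312,200,372,345,5.5,'f1')
"
```

```text
[ 27.2 157.7]
[  30.8 -138.9]
[-30.1 156.6]
[ -27.5 -138.7]
amber edge [ -0.8 121. ]
```

View pics/f1.png

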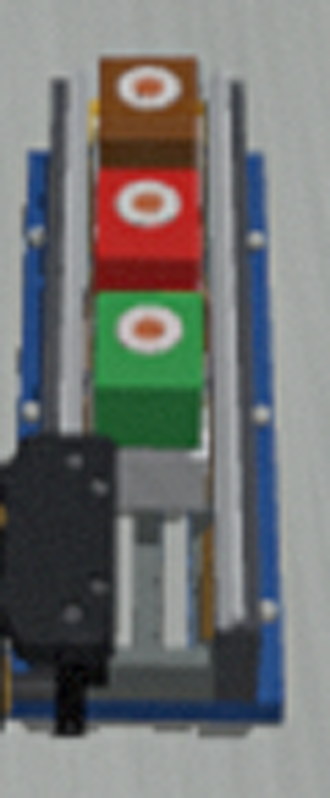

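```bash
python3 -c "
from m import *
S=cv2.imread('pics/side0.png');T=cv2.imread('pics/top0.png')
m=blob('side',S,(50,80,60),(90,255,255),(268,385,305,420));p=cv2.findNonZero(m);(a,b),ax,an=cv2.fitEllipse(max(cv2.findContours(m,cv2.RETR_EXTERNAL,cv2.CHAIN_APPROX_NONE)[0],key=cv2.contourArea));print(a,b,ax)
t=(470.5,257.0)
e1,d1=ray('top',*t);e2,d2=ray('side',a,b)
x=np.linalg.lstsq(np.stack([d1,-d2],1),e2-e1,rcond=None)[0];print(e1+d1*x[0],e2+d2*x[1])
crop(S,255,375,350,455,7,'j')
"
```

```text
285.8865661621094 400.98760986328125 (20.060949325561523, 20.369831085205078)
[ 495.52368578 -346.27649403   66.25657945] [ 497.07004891 -346.16245093   66.29087271]
```

View pics/j.png

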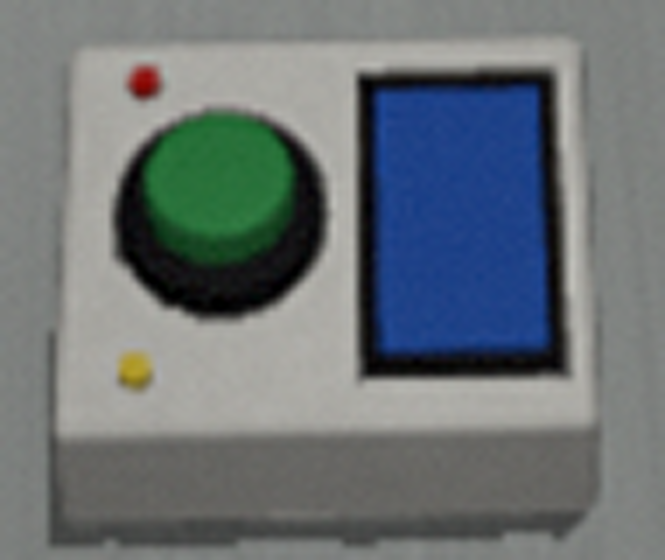

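servo_tool(plan=[{"offset": [-0.074,0.031,0.05],"roll": 0},{"offset": [-0.074,0.031,0.1],"roll": 0},{"offset": [-0.074,0.031,0.12],"roll": 0},{"offset": [-0.074,0.031,0.12],"roll": 0},{"offset": [-0.074,0.031,0.12],"roll": 0},{"offset": [-0.074,0.031,0.12],"roll": 0}], claw=0)

```text
t: 23.12
ee_pos: [494.5, -347.8, 115.5]
eef_rot: [[0.086, 0.996, 0.005], [0.996, -0.086, 0.018], [0.019, 0.003, -1.0]]
ft_force: [1.1, -0.7, 1.0]
gripper_width: 33.0
```

```bash
python3 -c "
from m import *
from g import *
go(495.3,-345,70)
S,_=snap('side','s26');crop(S,225,300,375,455,4,'s26d')
"
```

```text
off [0.0041, 0.0009, 0.091] roll 0.0 cur [ 494.5 -347.8  115.5] -4.95 t 23.1167 F [ 1.1 -0.7  1. ] w 33.0 J [-46.  37.  90.   1.  54. -42.]
```

View pics/s26d.png

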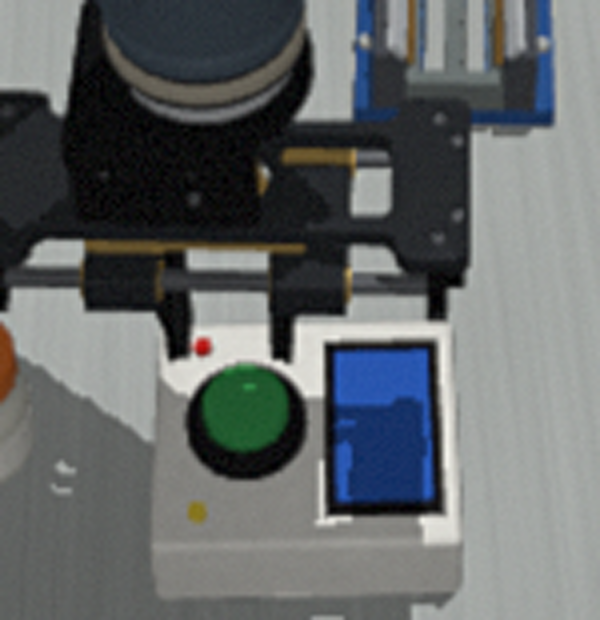

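```bash
python3 -c "
from g import *
print(proj('side',[494.5,-347.8,115.5]),proj('side',[495.8,-345,66]))
"
```

```text
(np.float64(283.161245228003), np.float64(385.08356813600665)) (np.float64(285.1244026986148), np.float64(400.5229993876409))
```

servo_tool(plan=[{"offset": [0.004,0.004,0.03],"roll": 0},{"offset": [0.004,0.004,0.06],"roll": 0},{"offset": [0.004,0.004,0.075],"roll": 0},{"offset": [0.004,0.004,0.075],"roll": 0},{"offset": [0.004,0.004,0.075],"roll": 0}])

```text
t: 23.58
ee_pos: [497.4, -345.5, 79.2]
eef_rot: [[0.085, 0.996, 0.006], [0.996, -0.086, 0.017], [0.018, 0.005, -1.0]]
ft_force: [-0.1, -1.1, -0.6]
gripper_width: 1.9
```

```bash
python3 -c "
from m import *
from g import *
go(495.3,-345,60)
S,_=snap('side','s27');crop(S,225,300,375,455,4,'s27d')
"
```

```text
off [-0.0001, -0.0044, 0.0383] roll 0.0 cur [ 497.4 -345.5   79.2] -4.91 t 23.5833 F [-0.1 -1.1 -0.6] w 1.9 J [-46.  40.  91.   1.  50. -42.]
```

View pics/s27d.png

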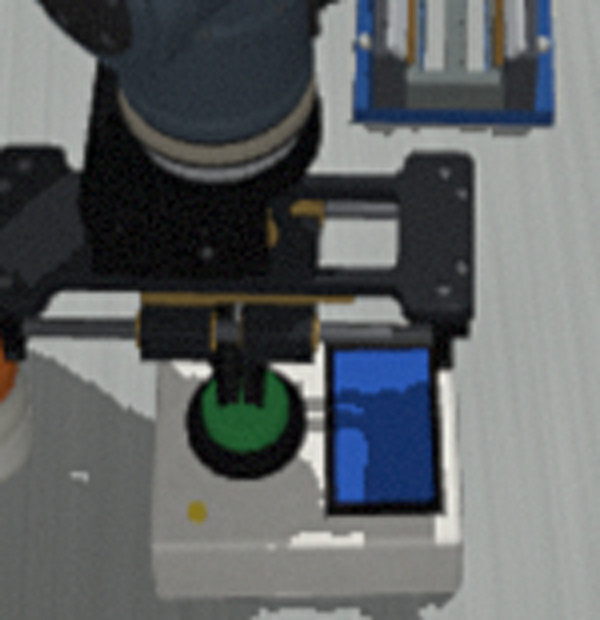

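Fingers are over the button at crop (241, 400). Pressing down gently.

servo_tool(plan=[{"offset": [0,0,0.008],"roll": 0},{"offset": [0,0,0.016],"roll": 0},{"offset": [0,0,0.024],"roll": 0},{"offset": [0,0,0.03],"roll": 0},{"offset": [0,0,0.035],"roll": 0},{"offset": [0,0,0.035],"roll": 0}])

```text
t: 24.13
ee_pos: [498.2, -346.2, 62.1]
eef_rot: [[0.086, 0.996, 0.008], [0.996, -0.086, 0.015], [0.016, 0.006, -1.0]]
ft_force: [-0.1, -0.5, 4.8]
gripper_width: 0.4
```

servo_tool(plan=[{"offset": [0,0,0.004],"roll": 0},{"offset": [0,0,0.008],"roll": 0},{"offset": [0,0,0.008],"roll": 0}])

```text
t: 24.38
ee_pos: [498.2, -346.3, 61.1]
eef_rot: [[0.085, 0.996, 0.008], [0.996, -0.085, 0.015], [0.015, 0.007, -1.0]]
ft_force: [-4.0, 2.7, 20.0]
gripper_width: 0.4
```

servo_tool(plan=[{"offset": [0,0,0.006],"roll": 0},{"offset": [0,0,0.006],"roll": 0},{"offset": [0,0,0.006],"roll": 0},{"offset": [0,0,0.006],"roll": 0},{"offset": [0,0,0.006],"roll": 0},{"offset": [0,0,0.006],"roll": 0},{"offset": [0,0,0.006],"roll": 0},{"offset": [0,0,0.006],"roll": 0},{"offset": [0,0,0.006],"roll": 0},{"offset": [0,0,0.006],"roll": 0}])

```text
t: 25.22
ee_pos: [498.2, -346.3, 61.1]
eef_rot: [[0.085, 0.996, 0.008], [0.996, -0.085, 0.014], [0.015, 0.007, -1.0]]
ft_force: [-3.6, 2.3, 18.1]
gripper_width: 0.1
```

servo_tool(plan=[{"offset": [0,0,0.006],"roll": 0},{"offset": [0,0,0.006],"roll": 0},{"offset": [0,0,0.006],"roll": 0},{"offset": [0,0,0.006],"roll": 0},{"offset": [0,0,0.006],"roll": 0},{"offset": [0,0,0.006],"roll": 0},{"offset": [0,0,0.006],"roll": 0},{"offset": [0,0,0.006],"roll": 0},{"offset": [0,0,0.006],"roll": 0},{"offset": [0,0,0.006],"roll": 0}])

```text
t: 26.05
ee_pos: [498.2, -346.3, 61.2]
eef_rot: [[0.085, 0.996, 0.009], [0.996, -0.085, 0.013], [0.014, 0.007, -1.0]]
ft_force: [-2.7, 3.0, 19.3]
gripper_width: 0.6
```

servo_tool(plan=[{"offset": [0,0,0.006],"roll": 0},{"offset": [0,0,0.006],"roll": 0},{"offset": [0,0,0.006],"roll": 0},{"offset": [0,0,0.006],"roll": 0},{"offset": [0,0,0.006],"roll": 0},{"offset": [0,0,0.006],"roll": 0},{"offset": [0,0,0.006],"roll": 0},{"offset": [0,0,0.006],"roll": 0},{"offset": [0,0,0.006],"roll": 0},{"offset": [0,0,0.006],"roll": 0}])

```text
t: 26.88
ee_pos: [498.2, -346.3, 61.2]
eef_rot: [[0.084, 0.996, 0.009], [0.996, -0.084, 0.013], [0.013, 0.008, -1.0]]
ft_force: [-4.4, 3.0, 19.0]
gripper_width: 0.1
```

servo_tool(plan=[{"offset": [0,0,0.006],"roll": 0},{"offset": [0,0,0.006],"roll": 0},{"offset": [0,0,0.006],"roll": 0},{"offset": [0,0,0.006],"roll": 0},{"offset": [0,0,0.006],"roll": 0},{"offset": [0,0,0.006],"roll": 0},{"offset": [0,0,0.006],"roll": 0},{"offset": [0,0,0.006],"roll": 0},{"offset": [0,0,0.006],"roll": 0},{"offset": [0,0,0.006],"roll": 0}])

```text
t: 27.72
ee_pos: [498.2, -346.3, 61.2]
eef_rot: [[0.084, 0.996, 0.009], [0.996, -0.084, 0.012], [0.013, 0.008, -1.0]]
ft_force: [-2.9, 2.6, 18.9]
gripper_width: 0.4
```

servo_tool(plan=[{"offset": [0,0,0.006],"roll": 0},{"offset": [0,0,0.006],"roll": 0},{"offset": [0,0,0.006],"roll": 0},{"offset": [0,0,0.006],"roll": 0},{"offset": [0,0,0.006],"roll": 0},{"offset": [0,0,0.006],"roll": 0},{"offset": [0,0,0.006],"roll": 0},{"offset": [0,0,0.006],"roll": 0},{"offset": [0,0,0.006],"roll": 0},{"offset": [0,0,0.006],"roll": 0}])

```text
t: 28.55
ee_pos: [498.2, -346.3, 61.2]
eef_rot: [[0.084, 0.996, 0.01], [0.996, -0.084, 0.011], [0.012, 0.009, -1.0]]
ft_force: [-3.4, 2.4, 18.7]
gripper_width: 0.4
```

```bash
python3 -c "
from m import *
S,_=snap('side','s28');crop(S,225,180,375,455,2.1,'s28d')
"
```

```text
(no output)
```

View pics/s28d.png

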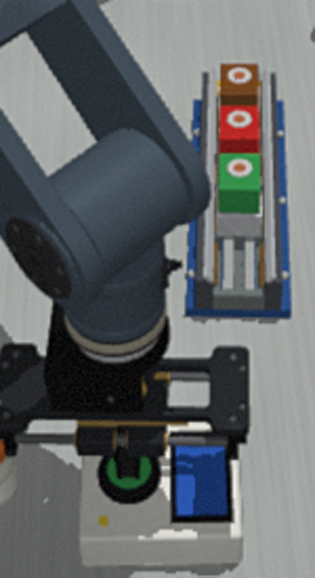

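servo_tool(plan=[{"offset": [0,0,-0.03],"roll": 0},{"offset": [0,0,-0.1],"roll": 0},{"offset": [0,0,-0.2],"roll": 0},{"offset": [0,0,-0.3],"roll": 0},{"offset": [0,0,-0.3],"roll": 0},{"offset": [0,0,-0.3],"roll": 0}])

```text
t: 29.1
ee_pos: [498.9, -350.0, 216.3]
eef_rot: [[0.083, 0.996, 0.016], [0.996, -0.083, 0.004], [0.006, 0.016, -1.0]]
ft_force: [0.2, 0.8, -0.0]
gripper_width: 0.4
```

```bash
python3 -c "
from m import *
from g import *
go(495,-345,200)
S,_=snap('side','s29');T,_=snap('top','t29');crop(T,235,180,405,255,4.5,'t29d')
for n,u,v in (('amber',338.6,215.5),('red',338.5,236.5),('green',338.5,259)):
  s=ring('side',S,u,v);e=onz('side',*s[:2],96);t=ring('top',T,*proj('top',e))
  e1,d1=ray('top',*t[:2]);e2,d2=ray('side',*s[:2])
  x=np.linalg.lstsq(np.stack([d1,-d2],1),e2-e1,rcond=None)[0]
  print(n,(e1+d1*x[0]).round(1))
"
```

```text
off [0.009, -0.0091, 0.0326] roll 0.0 cur [ 498.9 -350.   216.3] -4.79 t 29.1 F [ 0.2  0.8 -0. ] w 0.4 J [-46.  29.  85.   1.  65. -42.]
amber [620.   88.2  99.5]
red [614.5  22.   99. ]
green [608.9 -47.1  99.3]
```

View pics/t29d.png

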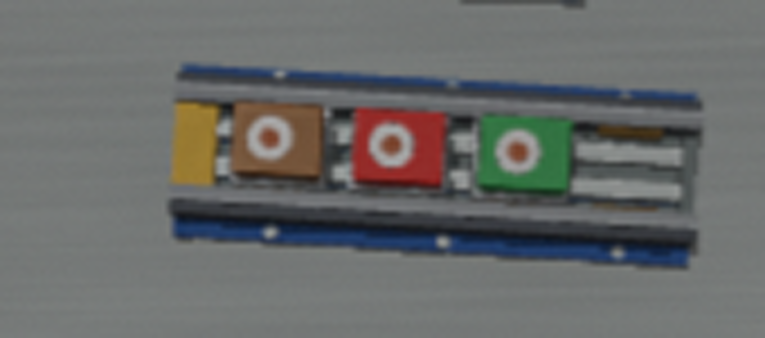

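View pics/s29.png

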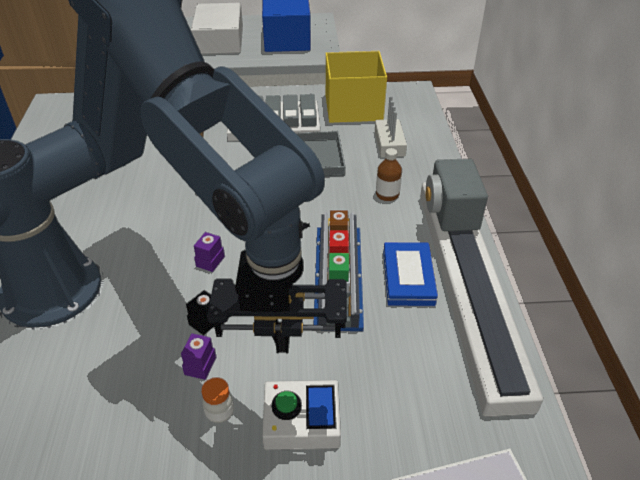

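```bash
python3 -c "
from rig import manip
print(manip.finish_job())"
```

```text
the job is handed in; nothing more can be done
None
```

I finished the sequence and handed the job in at about t = 29 s; the hand-in reports no verdict.

**What I did**
- **Bars:** I pushed both bars in together until they hit the hard stop, where the force rose to 21 N with no further movement.
- **Blocks:** I set amber in station 4, red in station 3 and green in station 2. I drove each one down while still gripping it, with 19 to 28 N measured at the wrist. For amber and red that was slightly above the suggested 20 N. I saw no blue block in any picture.
- **Button:** I held the green jog button down against its stop for over 4 s, then let go and moved clear.

**What the last checks showed**
- **Bars:** The inner ends of both still touch the stop in the top picture.
- **Block height:** All three tops are at 96 mm to within about 1 mm, after correcting for a 3 mm camera error. That means they are seated, and the arm's own height readings agree.
- **Other things:** The button is up again, the arm touches nothing, and the other things look unmoved in the last side picture.

**What disagreed**
- **Block position along the channel:** The blocks sit about 5 to 6 mm off their station centres, possibly up to 8 mm, against a limit of 12 mm. The two cameras differ by about 4 mm here, so this is the least certain check. I left them as they were.
- **Red block:** It shifted about 1 mm between the last two looks but stayed seated.

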